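# Load the crockery steriliser and start it

## Task

Run the used ramekins through the countertop steriliser: lift its hood by the bar until it rests on its stop, draw the tray right out, and stand every ramekin upright (mouth up) on the tray. Then slide the tray fully home, lower the hood gently until it is fully shut (never let it drop or slam at either end, and never bring it down while the tray is out), and press the start button. Leave the stir sticks, the price card and the teaspoon where they are.

Things in the scene. Friction and masses are not known exactly. Their poses are not given: they have to be found in the camera images.
- steriliser: fixed countertop crockery steriliser, 300 mm deep (x), 180 mm wide (y), steel base 59 mm high, 118 mm high with its white hood shut; origin under the base's centre on the counter; front (tray side) at its own -x, turned to the robot's right; on its +y side, near the back and toward the robot, a console 105 x 60 mm, 70 mm high, with the start button
- hood (a joint): hood angle, rad: 0 shut, 1.134 up on its stop; the axis lies along the steriliser's y, the front edge rises. Hood 0.6 kg, hinge friction 0.4 N m: above about 0.8 rad the hood stays where it is left, below that it falls shut if let go. Even on its stop it leans over the back half of the tray's home place
- hood_hinge (a point): middle of the hood's hinge axis, at the back, 60 mm above the counter; axes as the steriliser's
- hood_handle (a point): middle of the hood's black round bar handle (14 mm thick, 102 mm clear between its posts), along the steriliser's y, on top of the hood near the front, its centre 42 mm above the hood's top face; when shut it is 242 mm in front of the hinge axis and 100 mm above it; turns with the hood; axes as the hood's
- tray (a joint): travel of the tray, m: 0 home (front panel flush), 0.19 right out at its stop, moving to the steriliser's -x; friction 1 to 2 N; it stays where it is left
- tray_handle (a point): middle of the tray's black round bar handle (12 mm thick, 84 mm clear between its posts), along the steriliser's y, 42 mm in front of the front panel, 36 mm above the counter; axes as the steriliser's
- tray_floor (a point): centre of the tray's floor, 27 mm above the counter; floor 275 mm (x) by 142 mm (y); walls at front and back 22 mm above it, guard rails along both sides 26 mm above it; moves with the tray; axes as the steriliser's. Four ramekins fit two by two, about 100 mm apart along x and 72 mm along y
- start (a joint): travel of the sprung start button, m: 0 up, 0.006 fully pressed, about 5 N; it springs back
- start_top (a point): centre of the top of the round steel start button (26 mm across) on the console; pressed straight down
- ramekin_a: used white ceramic ramekin, a straight-sided round pot 63 mm across over its fluted side and 38 mm high, open at the top, wall 4.5 mm, inside floor 8 mm up; origin under its centre, z up when upright; about 0.14 kg; may be absent
- ramekin_b: used white ceramic ramekin, a straight-sided round pot 63 mm across over its fluted side and 38 mm high, open at the top, wall 4.5 mm, inside floor 8 mm up; origin under its centre, z up when upright; about 0.14 kg; may be absent
- ramekin_c: used white ceramic ramekin, a straight-sided round pot 63 mm across over its fluted side and 38 mm high, open at the top, wall 4.5 mm, inside floor 8 mm up; origin under its centre, z up when upright; about 0.14 kg; may be absent
- ramekin_d: used white ceramic ramekin, a straight-sided round pot 63 mm across over its fluted side and 38 mm high, open at the top, wall 4.5 mm, inside floor 8 mm up; origin under its centre, z up when upright; about 0.14 kg; may be absent
- sticks: white cup of wooden stir sticks, 72 mm across, 147 mm high, origin under its centre; leave alone
- card: small folded price card, 44 x 70 x 54 mm, origin under its centre; leave alone
- spoon: steel teaspoon lying flat, 130 x 26 x 11 mm, origin under its middle; leave alone

How it is judged:
On the way, in this order (a step that is already met when the one before it is completed fails the run):
1. the hood is up on its stop (value of joint hood above 1.09 rad), for 0.2 s.
2. the tray is drawn out to its stop (value of joint tray above 0.183 m), for 0.2 s.
3. every ramekin stands upright on the drawn-out tray (x of ramekin_a in the frame of tray_floor between -0.125 and 0.125 m and y of ramekin_a in the frame of tray_floor between -0.07 and 0.07 m and z of ramekin_a in the frame of tray_floor between -0.006 and 0.007 m and angle between each of ramekin_a, ramekin_b, ramekin_c, ramekin_d's own z axis and vertical below 0.12 rad and linear speed of each of ramekin_a, ramekin_b, ramekin_c, ramekin_d below 0.02 m/s and x of ramekin_b in the frame of tray_floor between -0.125 and 0.125 m and y of ramekin_b in the frame of tray_floor between -0.07 and 0.07 m and z of ramekin_b in the frame of tray_floor between -0.006 and 0.007 m and x of ramekin_c in the frame of tray_floor between -0.125 and 0.125 m and y of ramekin_c in the frame of tray_floor between -0.07 and 0.07 m and z of ramekin_c in the frame of tray_floor between -0.006 and 0.007 m and x of ramekin_d in the frame of tray_floor between -0.125 and 0.125 m and y of ramekin_d in the frame of tray_floor between -0.07 and 0.07 m and z of ramekin_d in the frame of tray_floor between -0.006 and 0.007 m and value of joint tray above 0.1 m), for 0.2 s.
4. the tray is home (value of joint tray below 0.005 m), for 0.2 s.
5. the hood is shut (value of joint hood below 0.025 rad), for 0.2 s.
6. the start button is pressed with hood shut and tray home (value of joint start above 0.004 m and value of joint hood below 0.025 rad and value of joint tray below 0.005 m), for 0.05 s.
At the end, for the whole second after the job is handed in: every ramekin present stands upright (within 7 degrees) and at rest on the tray floor inside its rim, the tray is home to within 5 mm, the hood is shut to within 0.025 rad, the start button has been pressed at least 4 mm with the hood shut and let go again (x of ramekin_a in the frame of tray_floor between -0.125 and 0.125 m and y of ramekin_a in the frame of tray_floor between -0.07 and 0.07 m and z of ramekin_a in the frame of tray_floor between -0.006 and 0.007 m and angle between each of ramekin_a, ramekin_b, ramekin_c, ramekin_d's own z axis and vertical below 0.12 rad and linear speed of each of ramekin_a, ramekin_b, ramekin_c, ramekin_d below 0.02 m/s and x of ramekin_b in the frame of tray_floor between -0.125 and 0.125 m and y of ramekin_b in the frame of tray_floor between -0.07 and 0.07 m and z of ramekin_b in the frame of tray_floor between -0.006 and 0.007 m and x of ramekin_c in the frame of tray_floor between -0.125 and 0.125 m and y of ramekin_c in the frame of tray_floor between -0.07 and 0.07 m and z of ramekin_c in the frame of tray_floor between -0.006 and 0.007 m and x of ramekin_d in the frame of tray_floor between -0.125 and 0.125 m and y of ramekin_d in the frame of tray_floor between -0.07 and 0.07 m and z of ramekin_d in the frame of tray_floor between -0.006 and 0.007 m and value of joint tray below 0.005 m and value of joint hood below 0.025 rad and value of joint start below 0.002 m); the robot touches nothing.
It fails at once if the hood hits its open stop fast (over 1 rad/s) (value of joint hood above 1.06 rad and velocity of joint hood above 1 rad/s).
It fails at once if the hood drops or slams shut (over 1 rad/s near the closed position) (value of joint hood below 0.12 rad and velocity of joint hood below -1 rad/s).
It fails at once if the hood is brought down, or left down, with the tray out (value of joint hood below 0.6 rad and value of joint tray above 0.02 m).
It fails at once if the stir sticks, the price card or the teaspoon are moved more than 25 mm (distance of any of sticks, card, spoon from where it was at the start of the episode above 0.025 m).
Of ramekin_a, ramekin_b, ramekin_c, ramekin_d only 2 to 4 are there at a start; the rules pass over those that are not, and their reading is None.
At some moment in a run one of ramekin_a, ramekin_b, ramekin_c, ramekin_d may be knocked a few centimetres aside while the robot is not near it.
It also fails if it takes over 210 s, if anything falls off the work surface, if the arm or the gripper's body presses on something with over 40 N, if the wrist force passes 120 N, or if a joint passes its speed limit or range.

## Robot

A 6-joint arm with a two-finger parallel gripper is mounted at the origin on a cart in front of the work surface, level with it; the furniture and walls round the work are solid. World frame = base frame: x ahead of the robot, y to its left, z up, the work surface at z = 0. Lengths are in m, angles in rad, forces in N, time in s.
With the tool pointing down it reaches from about 0.325 to 0.775 m from the base axis. Payload 5.5 kg.
Tool frame: the origin (TCP) lies on the centre line of the jaws, within the pads' length; the fingertips stand arm.tips_ahead ahead of it and the grasp point (between the pads) is the TCP (arm.tips_ahead is the distance from the TCP to the fingertips, in m); z points along the fingers, y is the line along which they close (so a half turn about z gives the same grasp; the last joint's range is limited). The gripper opens to 85 mm and grips with 20 to 120 N. Pads are 22 mm wide; open, the fingers measure 114 mm over their backs; the gripper's body (76 mm by 85 mm) begins 54 mm behind the grasp point. The pads swing forward as they close: fully open they stand 13 mm farther back than shut.
Start: joints at [-1.213, 0.091, 1.231, -0, 1.82, -0.057], TCP at [0.242, -0.549, 0.25] pointing down, gripper open.
Joint ranges: [-2.87, 2.87], [-0.86, 2.18], [0.17, 2.46], [-1.51, 4.65], [0.06, 2.69], [-2.65, 2.65]. Speed limits (rad/s): [2.57, 2.57, 3.01, 3.14, 3.14, 3.14].

## Interface

Orientations are given as a rotation vector (axis times angle).
In Python, from plant import arm, eyes, sign_off, finder gives the robot as it stands. The module is installed in compiled form; this text tells all that it offers.
- The arm moves only by the shell command python3 -m handwheel 'ROWS' [OPENING]. ROWS is JSON, a list of rows, each a list of 2 entries, a list of its own where there are three numbers: the shift along the tool's x, y, z each as a share of 10 cm, from -1 to 1, then the turn, a rotation vector about the tool's x, y, z each as a share of 30 degrees, from -1 to 1. A call has 1 to 10 rows; each row is the pose to reach, as a shift and turn from the pose commanded when the call began, along the tool's axes at that moment; what a row does not reach only later rows make up. A row lasts 1/12 s, in which the tool goes at most 41.7 mm and 7.16 degrees, less where a joint would pass 70% of its speed; a pose out of reach is approached as far as the arm can. A call with a number of a shift or a turn outside -1 to 1 is refused whole. A call with a gripper value outside its range is refused whole. OPENING is the opening, from 0 (shut) to 1 (fully open), set as the call begins (- or left out, the last holds). The fingers move at their own pace and stop on an object; the grip force is fixed at half the most. Time passes only in rows, so rows that repeat a pose let the fingers close. It gives the time, the measured TCP pose, the force, the opening and the grip force at its end, in the units of the state.
- arm.read_state(): the state, without advancing time (a new reading comes with each control period).
- eyes.capture(name): name is "scene" or "top" or "wrist"; returns (picture, depth): 384x512x3 uint8, red, green, blue; 384x512 float32, m along the optical axis (not along the pixel's ray), 0 where there is no reading.
- eyes.camera_info(name): a dict with "fx", "fy", "cx", "cy" (pixels), "cam_to_world" (4x4, takes a point from camera to world coordinates). Camera axes: x right, y up, looking along -z (the intrinsics and any distortion apply to the point x, -y, -z); pixel columns grow to the right and rows downward; lengths in m; the calibration is good to about 2 mm. A picture is of the moment at which its call begins: read the wrist's pose just before it. camera_info takes no time and is no camera call; for the wrist camera it gives the pose at the moment of the call.
- sign_off(): hands the job in; it is judged then, once.
Trained networks look in the newest picture that a camera, given by its name, has taken for a name from the list of things; names that differ only in an ending like _2 or _b are one class to them, and where a whole thing is asked for, a point or a joint stands for the part that bears it (a point fixed in the world has none). Each returns a list of dicts, best first, with "p" (0 to 1); they miss things now and then, are a little off and sometimes report something else, mostly with a low value. They report only what shows in the picture. A call takes as long as a camera call.
- finder.spot_in(camera, thing): "at" ([x, y, z] in m, in world coordinates, good to about 4 mm: the middle of the surface that is visible of it).
- finder.outline_of(camera, thing): "mask" (384x512 bool, what is visible of it).
- finder.landmark_of(camera, thing): "at" ([x, y, z] in m, in world coordinates, good to about 4 mm: a listed point, or the origin of a listed thing).
The state is a dict: "time_s": time; "q": joint angles; "joint_vel": joint speeds; "effort": joint torques, N m; "tool_pos": TCP position; "tcp_rot": TCP orientation; "ft_force": force on the tool from outside, world axes, zero at the start; "ft_torque": the same for the moment, N m; "grip_width": finger opening in m; "grasp_force": force on a finger pad.
Only numpy, scipy, OpenCV 4.12 (cv2) and the standard library are available. Lean on these libraries where they do the work, as an engineer would, in place of code of your own. Each camera call takes 0.05 s, during which the arm holds its last target. There are 200 camera calls.

## Working session

There is one attempt and no reset: what is moved stays moved. The work goes in short steps, Python scripts to look and compute and a shell command to move; the robot and the scene stay as the last step left them, time stands still between calls to the robot, and variables do not carry over. Pictures are saved under pics/ and viewed, at most 16 in all, crops included, and the job is handed in when it is done.

```bash
mkdir -p pics; cat > h.py <<'E'
import numpy as np, cv2
from plant import arm, eyes, sign_off, finder
from scipy.spatial.transform import Rotation as R
np.set_printoptions(precision=4,suppress=True)
def snap(cam,fn=None):
    p,d=eyes.capture(cam)
    if fn: cv2.imwrite('pics/'+fn,p[:,:,::-1])
    return p,d
def cloud(cam,d):
    i=eyes.camera_info(cam); v,u=np.mgrid[0:384,0:512]
    P=np.stack([(u-i['cx'])/i['fx']*d,-(v-i['cy'])/i['fy']*d,-d],-1)
    T=np.array(i['cam_to_world']); return P@T[:3,:3].T+T[:3,3]
def show():
    s=arm.read_state(); print('t',s['time_s'],'pos',np.array(s['tool_pos']),'rot',np.array(s['tcp_rot']),'F',np.array(s['ft_force']),'w',s['grip_width'],'g',s['grasp_force']); return s
def to(p,Rw=None):
    """shift (units of 10cm) in tool axes to world point p, and turn (units 30deg)"""
    s=arm.read_state(); r=R.from_rotvec(s['tcp_rot']); 
    sh=r.inv().apply(np.array(p)-s['tool_pos'])/0.1
    tn=(r.inv()*Rw).as_rotvec()/np.radians(30) if Rw is not None else np.zeros(3)
    print('shift',sh,'turn',tn); return sh,tn
E
python3 - <<'E'
from h import *
s=show(); print(R.from_rotvec(s['tcp_rot']).as_matrix(), arm.tips_ahead)
for c in ('scene','top'):
    snap(c,c+'0.png')
    for n in ('steriliser','hood_hinge','hood_handle','tray_handle','tray_floor','start_top','ramekin_a','sticks','card','spoon'):
        print(c,n,[(round(o['p'],2),np.round(o['at'],3).tolist()) for o in finder.landmark_of(c,n)][:6])
E
```

```text
t 0.0 pos [ 0.2417 -0.5489  0.2491] rot [-3.0723 -0.6465  0.0004] F [0.4511 0.4478 0.144 ] w 0.08541062991713379 g 0.0
[[ 0.9152  0.403  -0.0007]
 [ 0.403  -0.9152  0.0019]
 [ 0.0001 -0.002  -1.    ]] 0.019
scene steriliser [(0.73, [0.464, 0.23, 0.005])]
scene hood_hinge []
scene hood_handle [(0.58, [0.47, 0.126, 0.16])]
scene tray_handle [(0.57, [0.474, 0.036, 0.035])]
scene tray_floor [(0.63, [0.467, 0.127, 0.155])]
scene start_top []
scene ramekin_a [(0.97, [0.554, -0.427, -0.002]), (0.7, [0.653, -0.098, -0.0]), (0.59, [0.549, -0.303, 0.001]), (0.56, [0.597, -0.202, 0.001])]
scene sticks [(0.62, [0.642, 0.006, -0.001])]
scene card [(0.72, [0.625, -0.451, -0.002]), (0.45, [0.663, -0.306, -0.002])]
scene spoon [(0.74, [0.548, -0.301, 0.001]), (0.57, [0.624, -0.449, -0.003])]
top steriliser [(0.87, [0.464, 0.229, 0.0]), (0.33, [0.551, -0.304, 0.003])]
top hood_hinge []
top hood_handle [(0.92, [0.471, 0.132, 0.162]), (0.6, [0.555, -0.301, 0.004]), (0.46, [0.648, -0.101, 0.003])]
top tray_handle [(0.68, [0.479, 0.027, 0.04])]
top tray_floor []
top start_top [(0.36, [0.344, 0.323, 0.092]), (0.19, [0.466, 0.229, 0.003])]
top ramekin_a [(0.69, [0.595, -0.205, -0.001]), (0.66, [0.551, -0.301, 0.003]), (0.59, [0.552, -0.424, -0.0]), (0.54, [0.645, -0.098, 0.003])]
top sticks [(0.91, [0.637, 0.004, 0.003])]
top card [(0.5, [0.664, -0.302, 0.001])]
top spoon [(0.43, [0.621, -0.453, -0.002]), (0.2, [0.649, -0.1, -0.001])]
```

View pics/scene0.png

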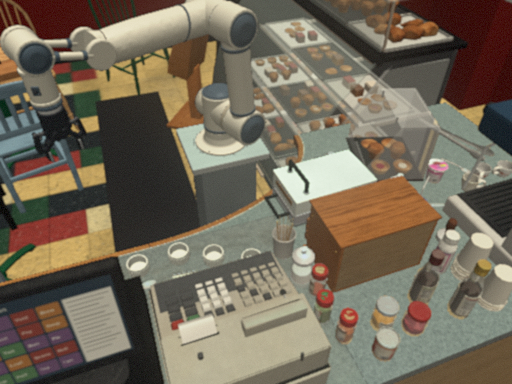

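View pics/top0.png

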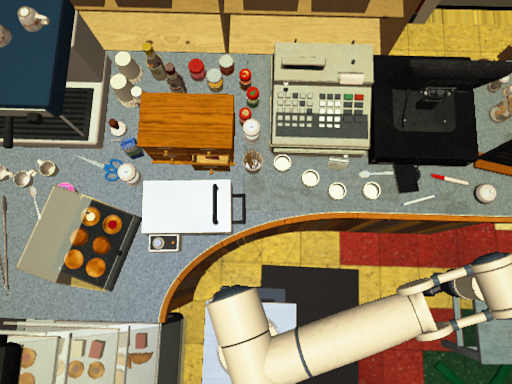

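The scene picture shows the white steriliser at about (325,185), and four ramekins in a row at (137..250, 250..262). The top picture shows the ramekins at (282,163), (310,178), (338,191) and (372,190), the hood bar at (215,204), the tray bar at (240,208) and the start button at (158,243).

```bash
python3 - <<'E'
from h import *
p,d=snap('top'); P=cloud('top',d)
c=p[140:260,130:450]; cv2.imwrite('pics/crop0.png',cv2.resize(c,(800,300),interpolation=cv2.INTER_CUBIC)[:,:,::-1])
print(eyes.camera_info('top'))
for (u,v) in [(282,163),(310,178),(338,191),(372,190)]:
    w=P[v-14:v+15,u-14:u+15].reshape(-1,3); m=(w[:,2]>.028)&(w[:,2]<.06)
    q=w[m]; (cx,cy),r=cv2.minEnclosingCircle(q[:,:2].astype(np.float32)); print('ram',cx,cy,r,m.sum(),'ztop',np.median(q[:,2]),'zc',P[v-2:v+3,u-2:u+3,2].mean())
m=(P[...,2]>.11)&(P[...,2]<.13)&(P[...,0]>.3)&(P[...,0]<.62)&(P[...,1]>.05)&(P[...,1]<.45)
mm=np.zeros(m.shape,np.uint8);mm[150:245,135:240]=1
print('hood',cv2.minAreaRect(P[m&(mm>0)][:,:2].astype(np.float32)))
m=(P[...,2]>.148)&(mm>0); print('bar',cv2.minAreaRect(P[m][:,:2].astype(np.float32)),P[m].mean(0),P[m][:,2].max())
m=(P[...,2]>.062)&(P[...,2]<.074)&(P[...,1]>.2)&(P[...,1]<.45)&(P[...,0]<.42)
m[:228]=0;m[255:]=0;print('console',cv2.minAreaRect(P[m][:,:2].astype(np.float32)))
for o in [(158,243),(345,160),(375,173),(408,178),(253,158),(240,208),(240,200),(240,216),(158,238)]: print(o,P[o[1],o[0]])
E
```

```text
{'fx': 410.84645328468207, 'fy': 410.84645328468207, 'cx': 254.79143548634624, 'cy': 191.1297929122187, 'cam_to_world': array([[ 0.0286,  0.9815, -0.1894,  0.2573],
       [-0.9996,  0.0277, -0.0075, -0.0171],
       [-0.0021,  0.1896,  0.9819,  1.4909],
       [ 0.    ,  0.    ,  0.    ,  1.    ]])}
ram 0.6675810813903809 -0.10181116312742233 0.05289176106452942 130 ztop 0.03792809807977082 zc 0.0062162469418746815
ram 0.5922232270240784 -0.2046310305595398 0.03211727365851402 81 ztop 0.036054678376296945 zc 0.007710872106976776
ram 0.5489374399185181 -0.3012596368789673 0.03167065605521202 81 ztop 0.03485221944344863 zc 0.007465080978361005
ram 0.5519311428070068 -0.4245375692844391 0.03241070732474327 82 ztop 0.03515438627864864 zc 0.008404190770581162
hood ((0.4778255820274353, 0.24005284905433655), (0.2079111784696579, 0.32794544100761414), 2.2802937030792236)
bar ((0.5092307329177856, 0.08823394775390625), (0.5222843885421753, 0.19242113828659058), 39.64111328125) [0.5038 0.1269 0.3007] 1.490893402637689
console ((0.3472372889518738, 0.34864601492881775), (0.19769445061683655, 0.0697539895772934), 84.93378448486328)
(158, 243) [0.339  0.3156 0.0943]
(345, 160) [ 0.6746 -0.3414 -0.0046]
(375, 173) [ 0.6237 -0.4483  0.0106]
(408, 178) [ 0.6071 -0.5678  0.0151]
(253, 158) [0.6531 0.0037 0.066 ]
(240, 208) [ 0.4808  0.0468 -0.0024]
(240, 200) [ 0.5109  0.0479 -0.0042]
(240, 216) [ 0.451   0.0457 -0.0005]
(158, 238) [0.3562 0.3181 0.0892]
```

View pics/crop0.png

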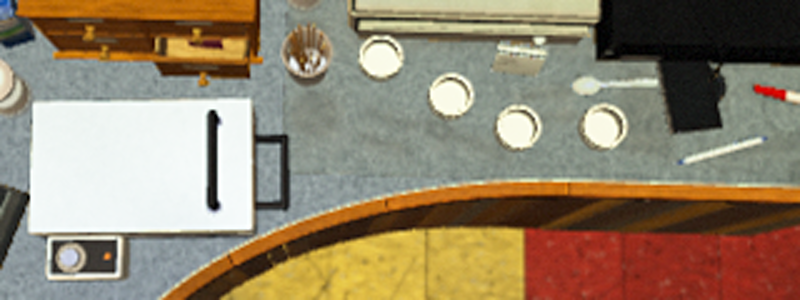

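The crop shows all four ramekins mouth up. The spoon lies at crop (615,85), the card at (520,55), the hood bar at (213,160) and the tray bar at (272,170). Next I'll refine the steriliser's yaw and check the clearance to the cash register.

```bash
python3 - <<'E'
from h import *
p,d=snap('top'); P=cloud('top',d)
mm=np.zeros(d.shape,bool);mm[172:240,138:234]=1
m=mm&(P[...,2]>.109)&(P[...,2]<.128)&(p.min(2)>170)
print('hood',cv2.minAreaRect(P[m][:,:2].astype(np.float32)),m.sum())
def ray(cam,u,v,z):
    i=eyes.camera_info(cam);T=i['cam_to_world'];D=T[:3,:3]@np.stack([(u-i['cx'])/i['fx'],-(v-i['cy'])/i['fy'],-np.ones(len(u))]);o=T[:3,3]
    return (o[:,None]+D*((z-o[2])/D[2])).T
dark=mm&(p.max(2)<90); dark[:,:200]=0; dark[:,222:]=0
v,u=np.nonzero(dark); q=ray('top',u.astype(float),v.astype(float),.16); print('bar',cv2.minAreaRect(q[:,:2].astype(np.float32)),q.mean(0))
dark=(p.max(2)<70); b=np.zeros(d.shape,bool); b[185:228,239:249]=1
v,u=np.nonzero(dark&b); q=ray('top',u.astype(float),v.astype(float),.036); print('tbar',cv2.minAreaRect(q[:,:2].astype(np.float32)),q.mean(0))
# register front
for x in np.arange(.66,.76,.01):
    w=(abs(P[...,0]-x)<.005)&(abs(P[...,1]+.1)<.06); print(round(x,2), P[w][:,2].max() if w.any() else None)
E
```

```text
hood ((0.46595096588134766, 0.2258453071117401), (0.18017469346523285, 0.30047789216041565), 2.2824530601501465) 4396
bar ((0.451499879360199, 0.13459505140781403), (0.16527824103832245, 0.06794624030590057), 1.6265825033187866) [0.4527 0.1246 0.16  ]
tbar ((0.4738452136516571, 0.037956640124320984), (0.10495521128177643, 0.021471718326210976), 2.0545151233673096) [0.4712 0.0344 0.036 ]
0.66 0.04024975578504986
0.67 0.08079177990425279
0.68 0.08591121521721545
0.69 0.096256440693256
0.7 0.10912476955964534
0.71 0.1314573558348644
0.72 0.13152364943420758
0.73 0.13516375587683904
0.74 0.1329409526920502
0.75 0.13220724140635842
```

```bash
for i in 1 2 3 4 5; do python3 -m handwheel '[[[0.92,-0.95,0],[0,0,0]],[[0.92,-0.95,0],[0,0,0]],[[0.92,-0.95,0],[0,0,0]],[[0.92,-0.95,0],[0,0,0]]]' 0.3 | tail -c 400; done
cat >> h.py <<'E'
f=np.array([0.04,-0.999,0]);f/=np.linalg.norm(f);k=np.array([0,0,1.]);a=np.cross(f,k)
BASE=R.from_matrix(np.column_stack([np.cross(f,-k),f,-k]))
ORG=np.array([.466,.226,0])
def S(x,y,z): return ORG-f*x+(-a)*(-y)+k*z   # steriliser coords -> world
def tilt(deg): return R.from_rotvec(a*np.radians(deg))*BASE
E
python3 - <<'E'
from h import *
show(); print(S(-.1,0,.16),S(-.1,.09,0))
H=S(-.1,0,.16); r=tilt(-25); z=r.as_matrix()[:,2]; print(z)
to(H-z*.09,r)
c=S(.142,0,.06); 
# arc rows in tool frame
for th in (2.16,4.3,6.5,8.6,10.8,12.95,15.1,17.3,19.45,21.6):
    p=c+R.from_rotvec(a*np.radians(th)).apply(H-c); print(th,r.inv().apply(p-H)*10,-th/30)
E
```

```text
time_s: 1.53
tool_pos: [0.2895, -0.4208, 0.2509]
tcp_rot: [-3.072, -0.652, -0.003]
ft_force: [-0.8, 0.7, 0.8]
grip_width: 0.0387
grasp_force: 0.0
time_s: 1.87
tool_pos: [0.3352, -0.2968, 0.2512]
tcp_rot: [-3.072, -0.654, -0.004]
ft_force: [0.0, -1.4, -0.8]
grip_width: 0.0254
grasp_force: 0.0
time_s: 2.2
tool_pos: [0.381, -0.1728, 0.2508]
tcp_rot: [-3.071, -0.655, -0.004]
ft_force: [-0.1, -0.4, 0.5]
grip_width: 0.0255
grasp_force: 0.0
time_s: 2.53
tool_pos: [0.4267, -0.0488, 0.2503]
tcp_rot: [-3.071, -0.655, -0.002]
ft_force: [0.1, -0.1, 0.3]
grip_width: 0.0253
grasp_force: 0.0
time_s: 2.87
tool_pos: [0.4726, 0.0748, 0.2497]
tcp_rot: [-3.071, -0.653, -0.0]
ft_force: [-0.1, -0.3, 0.0]
grip_width: 0.0256
grasp_force: 0.0
t 2.8667 pos [0.4726 0.0748 0.2497] rot [-3.071  -0.6533 -0.0002] F [-0.0726 -0.3206  0.0087] w 0.025563465891384043 g 0.0
[0.47   0.1261 0.16  ] [0.3801 0.1225 0.    ]
[-0.0169  0.4223 -0.9063]
shift [ 0.0443 -0.1252  0.0813] turn [0.8198 0.1576 0.7127]
2.16 [ 0.     -0.074  -0.0654] -0.07200000000000001
4.3 [-0.     -0.1496 -0.1273] -0.14333333333333334
6.5 [ 0.     -0.2298 -0.188 ] -0.21666666666666667
8.6 [ 0.     -0.3084 -0.2431] -0.2866666666666667
10.8 [-0.     -0.3928 -0.2976] -0.36000000000000004
12.95 [-0.     -0.4773 -0.3477] -0.43166666666666664
15.1 [-0.     -0.5637 -0.3947] -0.5033333333333333
17.3 [ 0.     -0.6538 -0.4393] -0.5766666666666667
19.45 [ 0.     -0.7434 -0.4795] -0.6483333333333333
21.6 [ 0.     -0.8345 -0.5164] -0.7200000000000001
```

```bash
python3 -m handwheel '[[[0.01,-0.03,0.02],[0.2,0.04,0.18]],[[0.02,-0.06,0.04],[0.4,0.08,0.35]],[[0.03,-0.09,0.06],[0.6,0.12,0.53]],[[0.04,-0.125,0.08],[0.82,0.16,0.71]],[[0.04,-0.125,0.08],[0.82,0.16,0.71]],[[0.04,-0.125,0.08],[0.82,0.16,0.71]]]' 0.4 | tail -c 250
python3 - <<'E'
from h import *
show(); snap('wrist','w1.png')
print([ (o['p'],o['at']) for o in finder.landmark_of('wrist','hood_handle')])
H=S(-.1,0,.16); to(H,tilt(-25))
E
```

```text
time_s: 3.37
tool_pos: [0.4701, 0.0814, 0.2408]
tcp_rot: [-2.705, -0.042, 0.011]
ft_force: [-0.2, -0.0, -0.5]
grip_width: 0.0338
grasp_force: 0.0
t 3.3667 pos [0.4701 0.0814 0.2408] rot [-2.7049 -0.0417  0.0106] F [-0.1958 -0.0184 -0.4922] w 0.03379723356097862 g 0.0
[(0.78, [0.4701, 0.1275, 0.1626])]
shift [ 0.0116 -0.052   0.9275] turn [ 0.0067 -0.0067 -0.0055]
```

View pics/w1.png

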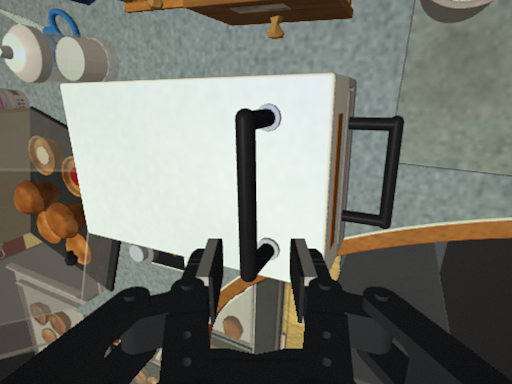

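The wrist view shows the bar, upright at column 248, lying between the open jaws at columns 215–300. I'll go in and close on it.

```bash
python3 -m handwheel '[[[0.01,-0.05,0.25],[0,0,0]],[[0.01,-0.05,0.5],[0,0,0]],[[0.01,-0.05,0.75],[0,0,0]],[[0.01,-0.05,0.92],[0,0,0]],[[0.01,-0.05,0.92],[0,0,0]]]' | tail -c 250
python3 -m handwheel '[[[0,0,0],[0,0,0]],[[0,0,0],[0,0,0]],[[0,0,0],[0,0,0]],[[0,0,0],[0,0,0]],[[0,0,0],[0,0,0]]]' 0 | tail -c 250
```

```text
time_s: 3.88
tool_pos: [0.4679, 0.1285, 0.1576]
tcp_rot: [-2.708, -0.054, 0.016]
ft_force: [-0.8, -0.8, -1.1]
grip_width: 0.0345
grasp_force: 0.0
time_s: 4.3
tool_pos: [0.4699, 0.1262, 0.162]
tcp_rot: [-2.708, -0.05, 0.007]
ft_force: [-2.4, -5.2, 0.0]
grip_width: 0.0122
grasp_force: 58.8
```

```bash
python3 -m handwheel '[[[0,-0.07,-0.07],[-0.07,0,0]],[[0,-0.15,-0.13],[-0.14,0,0]],[[0,-0.23,-0.19],[-0.22,0,0]],[[0,-0.31,-0.24],[-0.29,0,0]],[[0,-0.39,-0.30],[-0.36,0,0]],[[0,-0.48,-0.35],[-0.43,0,0]],[[0,-0.56,-0.39],[-0.50,0,0]],[[0,-0.65,-0.44],[-0.58,0,0]],[[0,-0.74,-0.48],[-0.65,0,0]],[[0,-0.83,-0.52],[-0.72,0,0]]]' | tail -c 250
python3 -c "
from h import *
s=show();c=S(.142,0,.06);v=np.array(s['tool_pos'])-c;print('r',np.hypot(v@f,v[2]),'theta',np.arctan2(v[2],v@f)-np.arctan2(.1,.242))"
```

```text
time_s: 5.13
tool_pos: [0.4675, 0.1804, 0.2439]
tcp_rot: [-3.085, -0.056, -0.001]
ft_force: [-1.0, -1.7, -5.4]
grip_width: 0.0119
grasp_force: 59.4
t 5.1333 pos [0.4675 0.1804 0.2439] rot [-3.0853 -0.0558 -0.0014] F [-0.9921 -1.7081 -5.405 ] w 0.011932386596671276 g 59.4190639257431
r 0.26271205489404886 theta 0.383657877346982
```

```bash
for i in 1 2; do python3 -m handwheel '[[[0,-0.07,-0.07],[-0.07,0,0]],[[0,-0.15,-0.13],[-0.14,0,0]],[[0,-0.23,-0.19],[-0.22,0,0]],[[0,-0.31,-0.24],[-0.29,0,0]],[[0,-0.39,-0.30],[-0.36,0,0]],[[0,-0.48,-0.35],[-0.43,0,0]],[[0,-0.56,-0.39],[-0.50,0,0]],[[0,-0.65,-0.44],[-0.58,0,0]],[[0,-0.74,-0.48],[-0.65,0,0]],[[0,-0.83,-0.52],[-0.72,0,0]]]' | tail -c 250
python3 -c "
from h import *
s=show();c=S(.142,0,.06);v=np.array(s['tool_pos'])-c;print('r',np.hypot(v@f,v[2]),'theta',np.arctan2(v[2],v@f)-np.arctan2(.1,.242))"; done
```

```text
time_s: 5.97
tool_pos: [0.464, 0.2609, 0.3001]
tcp_rot: [2.821, 0.052, 0.008]
ft_force: [-3.0, -1.5, -6.9]
grip_width: 0.0117
grasp_force: 59.4
t 5.9667 pos [0.464  0.2609 0.3001] rot [2.821  0.0516 0.0083] F [-3.0481 -1.5444 -6.8878] w 0.011660653014463913 g 59.36165928840637
r 0.262916792255428 theta 0.7596229279347585
time_s: 6.8
tool_pos: [0.4599, 0.3563, 0.3229]
tcp_rot: [2.444, 0.045, 0.014]
ft_force: [-5.0, -3.2, -6.3]
grip_width: 0.0121
grasp_force: 59.4
t 6.8 pos [0.4599 0.3563 0.3229] rot [2.4441 0.0455 0.0136] F [-5.0262 -3.2395 -6.2659] w 0.012096245527913298 g 59.370356798172
r 0.2631684901965374 theta 1.1351543279503007
```

```bash
python3 -m handwheel '[[[0,-0.01,0],[0,0,0]],[[0,-0.02,0],[0,0,0]],[[0,-0.03,0],[0,0,0]],[[0,-0.03,0],[0,0,0]],[[0,-0.03,0],[0,0,0]]]' | tail -c 250
python3 -c "
from h import *
s=show();c=S(.142,0,.06);v=np.array(s['tool_pos'])-c;print('r',np.hypot(v@f,v[2]),'theta',np.arctan2(v[2],v@f)-np.arctan2(.1,.242))
snap('scene','s2.png')"
```

```text
time_s: 7.22
tool_pos: [0.4598, 0.3577, 0.3229]
tcp_rot: [2.446, 0.043, 0.016]
ft_force: [-6.8, -2.6, 1.6]
grip_width: 0.0118
grasp_force: 60.2
t 7.2167 pos [0.4598 0.3577 0.3229] rot [2.4465 0.0428 0.016 ] F [-6.8351 -2.6003  1.5608] w 0.011800508000588914 g 60.17569184303284
r 0.2631383486756626 theta 1.1402856868874909
```

View pics/s2.png

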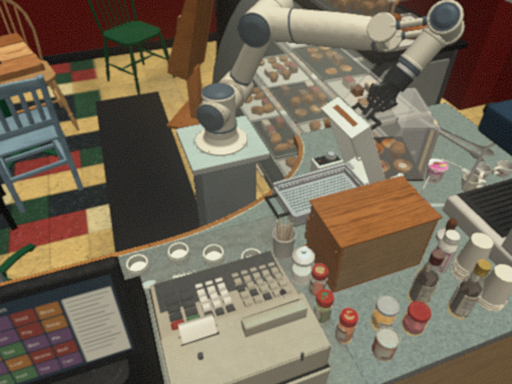

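The hood is up against its stop, at about (355,130) in the picture. Next: release the bar, back off over the hood and go to the tray bar.

```bash
cat >> h.py <<'E'
def chain(poses):
    s=arm.read_state(); p=np.array(s['tool_pos']); r=R.from_rotvec(s['tcp_rot'])
    for q,rw in poses:
        q=np.array(q); rw=rw or r
        print('shift',r.inv().apply(q-p)*10,'turn',(r.inv()*rw).as_rotvec()/np.radians(30),'to',q); p,r=q,rw
E
python3 - <<'E'
from h import *
s=show(); r=R.from_rotvec(s['tcp_rot']); z=r.as_matrix()[:,2]; A=np.array(s['tool_pos'])-z*.1
chain([(A,None),(A+[0,-.04,.08],None),([.46,.31,.48],tilt(15)),([.465,.215,.46],tilt(0)),([.467,.125,.37],tilt(0)),([.47,.04,.28],tilt(0)),(S(-.192,0,.19),tilt(0)),(S(-.192,0,.10),tilt(0)),(S(-.192,0,.036),tilt(0))])
E
```

```text
t 7.2667 pos [0.4598 0.3577 0.3229] rot [2.4465 0.043  0.016 ] F [-6.3672 -2.5342  1.8125] w 0.01184971757034441 g 60.17902314662933
shift [ 0.  0. -1.] turn [0. 0. 0.] to [0.4575 0.4217 0.3997]
shift [-0.0138  0.8193 -0.3587] turn [0. 0. 0.] to [0.4575 0.3817 0.4797]
shift [-0.0004  0.5527  0.4571] turn [ 0.8269  0.0037 -0.0085] to [0.46 0.31 0.48]
shift [0.012  0.8671 0.4394] turn [ 0.5 -0.  -0. ] to [0.465 0.215 0.46 ]
shift [-0.016   0.9001  0.9   ] turn [0. 0. 0.] to [0.467 0.125 0.37 ]
shift [-0.004   0.8505  0.9   ] turn [0. 0. 0.] to [0.47 0.04 0.28]
shift [0.0344 0.0599 0.9   ] turn [0. 0. 0.] to [0.4737 0.0342 0.19  ]
shift [0.  0.  0.9] turn [0. 0. 0.] to [0.4737 0.0342 0.1   ]
shift [0.   0.   0.64] turn [0. 0. 0.] to [0.4737 0.0342 0.036 ]
```

```bash
python3 -m handwheel '[[[0,0,0],[0,0,0]],[[0,0,0],[0,0,0]],[[0,0,-0.2],[0,0,0]],[[0,0,-0.5],[0,0,0]],[[0,0,-0.8],[0,0,0]],[[0,0,-1],[0,0,0]],[[0,0,-1],[0,0,0]]]' 0.45 | tail -c 250
python3 -m handwheel '[[[-0.01,0.82,-0.36],[0,0,0]],[[-0.01,0.82,-0.36],[0,0,0]],[[-0.01,0.82,-0.36],[0,0,0]]]' | tail -c 60
python3 -m handwheel '[[[0,0.55,0.46],[0.83,0,-0.01]],[[0,0.55,0.46],[0.83,0,-0.01]],[[0,0.55,0.46],[0.83,0,-0.01]],[[0,0.55,0.46],[0.83,0,-0.01]]]' | tail -c 60
python3 -m handwheel '[[[0.01,0.87,0.44],[0.5,0,0]],[[0.01,0.87,0.44],[0.5,0,0]],[[0.01,0.87,0.44],[0.5,0,0]]]' | tail -c 60
python3 -m handwheel '[[[-0.02,0.9,0.9],[0,0,0]],[[-0.02,0.9,0.9],[0,0,0]],[[-0.02,0.9,0.9],[0,0,0]],[[-0.02,0.9,0.9],[0,0,0]]]' | tail -c 60
python3 -m handwheel '[[[0,0.85,0.9],[0,0,0]],[[0,0.85,0.9],[0,0,0]],[[0,0.85,0.9],[0,0,0]],[[0,0.85,0.9],[0,0,0]]]' | tail -c 60
python3 -m handwheel '[[[0.03,0.06,0.9],[0,0,0]],[[0.03,0.06,0.9],[0,0,0]],[[0.03,0.06,0.9],[0,0,0]],[[0.03,0.06,0.9],[0,0,0]]]' | tail -c 250
python3 - <<'E'
from h import *
s=show();snap('wrist','w3.png');snap('top')
for c in('wrist','top'): print(c,finder.landmark_of(c,'tray_handle'))
chain([(S(-.192,0,.10),tilt(0)),(S(-.192,0,.036),tilt(0))])
E
```

```text
time_s: 7.85
tool_pos: [0.4583, 0.424, 0.3997]
tcp_rot: [2.45, 0.045, 0.023]
ft_force: [0.6, -0.8, 0.7]
grip_width: 0.0384
grasp_force: 0.0
orce: [-0.1, -1.2, 1.4]
grip_width: 0.0387
grasp_force: 0.0
force: [0.7, -0.6, 0.0]
grip_width: 0.0385
grasp_force: 0.0
orce: [0.3, -0.5, -0.5]
grip_width: 0.0384
grasp_force: 0.0
orce: [0.5, -0.8, -1.7]
grip_width: 0.0384
grasp_force: 0.0
orce: [-0.2, 0.1, -1.3]
grip_width: 0.0386
grasp_force: 0.0
time_s: 9.68
tool_pos: [0.4713, 0.0291, 0.1837]
tcp_rot: [3.135, 0.066, -0.006]
ft_force: [-0.8, 0.1, 1.4]
grip_width: 0.0388
grasp_force: 0.0
t 9.6833 pos [0.4713 0.0291 0.1837] rot [ 3.1353  0.0665 -0.0063] F [-0.7954  0.1161  1.4171] w 0.038767202661737714 g 0.0
wrist [{'at': [0.4742, 0.0299, 0.0371], 'p': 0.82}]
top [{'at': [0.4789, 0.0327, 0.0368], 'p': 0.8}]
shift [-0.0107 -0.0574  0.9022] turn [ 0.0127 -0.0142  0.0065] to [0.4737 0.0342 0.1   ]
shift [0.   0.   0.64] turn [0. 0. 0.] to [0.4737 0.0342 0.036 ]
```

View pics/w3.png

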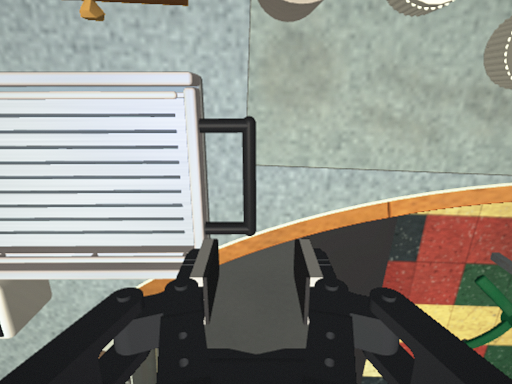

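The wrist view shows the tray bar at column 250, rows 118–235, between the jaws and parallel to the pads. I'll go down and close on it.

```bash
python3 -m handwheel '[[[0,-0.05,0.4],[0.01,0,0]],[[0,-0.05,0.7],[0.01,0,0]],[[0,-0.05,0.9],[0.01,0,0]],[[0,-0.05,0.9],[0.01,0,0]]]' | tail -c 60
python3 -m handwheel '[[[0,0,0.3],[0,0,0]],[[0,0,0.5],[0,0,0]],[[0,0,0.62],[0,0,0]],[[0,0,0.62],[0,0,0]]]' | tail -c 250
python3 -m handwheel '[[[0,0,0],[0,0,0]],[[0,0,0],[0,0,0]],[[0,0,0],[0,0,0]],[[0,0,0],[0,0,0]],[[0,0,0],[0,0,0]]]' 0 | tail -c 250
```

```text
orce: [-1.1, 0.9, -0.7]
grip_width: 0.0388
grasp_force: 0.0
time_s: 10.55
tool_pos: [0.4728, 0.033, 0.034]
tcp_rot: [3.139, 0.068, 0.0]
ft_force: [-0.9, 0.6, -0.3]
grip_width: 0.0387
grasp_force: 0.0
time_s: 10.97
tool_pos: [0.4745, 0.0329, 0.037]
tcp_rot: [3.14, 0.068, 0.009]
ft_force: [-0.5, 1.0, 7.2]
grip_width: 0.0097
grasp_force: 58.5
```

```bash
python3 -m handwheel '[[[0,0.15,0],[0,0,0]],[[0,0.3,0],[0,0,0]],[[0,0.45,0],[0,0,0]],[[0,0.6,0],[0,0,0]],[[0,0.8,0],[0,0,0]],[[0,0.96,0],[0,0,0]]]' | tail -c 250
python3 -m handwheel '[[[0,0.2,0],[0,0,0]],[[0,0.4,0],[0,0,0]],[[0,0.6,0],[0,0,0]],[[0,0.8,0],[0,0,0]],[[0,0.9,0],[0,0,0]],[[0,0.96,0],[0,0,0]],[[0,0.96,0],[0,0,0]],[[0,0.96,0],[0,0,0]],[[0,0.96,0],[0,0,0]]]' | tail -c 250
python3 -m handwheel '[[[0,0,0],[0,0,0]],[[0,0,0],[0,0,0]],[[0,0,-0.3],[0,0,0]],[[0,0,-0.6],[0,0,0]],[[0,0,-1],[0,0,0]],[[0,0,-1],[0,0,0]],[[0,0,-1],[0,0,0]]]' 0.45 | tail -c 250
python3 - <<'E'
from h import *
p,d=snap('top','t4.png'); P=cloud('top',d)
for n in ('tray_floor','tray_handle','ramekin_a'): print(n,[(o['p'],o['at']) for o in finder.landmark_of('top',n)])
E
```

```text
time_s: 11.47
tool_pos: [0.4787, -0.064, 0.037]
tcp_rot: [3.139, 0.068, 0.01]
ft_force: [0.8, 2.4, 4.1]
grip_width: 0.0101
grasp_force: 58.8
time_s: 12.22
tool_pos: [0.4827, -0.1553, 0.0369]
tcp_rot: [-3.136, -0.07, -0.008]
ft_force: [-0.3, 15.8, 11.5]
grip_width: 0.0098
grasp_force: 60.6
time_s: 12.8
tool_pos: [0.4824, -0.1597, 0.1379]
tcp_rot: [3.136, 0.067, 0.011]
ft_force: [-0.2, 0.7, -1.2]
grip_width: 0.0385
grasp_force: 0.0
tray_floor [(0.96, [0.4754, 0.0334, 0.0263]), (0.69, [0.664, -0.3014, 0.0034])]
tray_handle [(0.82, [0.4912, -0.1597, 0.0395])]
ramekin_a [(0.79, [0.6471, -0.0989, 0.0017]), (0.69, [0.5546, -0.4271, 0.0044]), (0.53, [0.5515, -0.3024, 0.0049])]
```

View pics/t4.png

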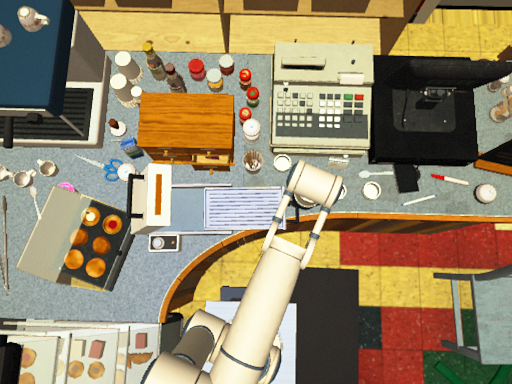

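The tray is drawn out, at (204–287,187–230) in the picture, and the arm hides ramekins 2 and 3. Next I'll hover over ramekin 2 and measure it with the wrist camera.

```bash
cat >> h.py <<'E'
C=S(-.192,0,0); e=-a
SP={'BN':C-.05*f-.035*e,'BF':C-.05*f+.035*e,'FN':C+.05*f-.035*e,'FF':C+.05*f+.035*e}
def loc(seed,cam='wrist',zb=0.,rad=.05):
    p,d=snap(cam); P=cloud(cam,d).reshape(-1,3); P=P[d.ravel()>0]
    q=P[(np.hypot(*(P[:,:2]-np.array(seed)[:2]).T)<rad)&(P[:,2]>zb+.03)&(P[:,2]<zb+.045)][:,:2]
    if len(q)<20: print('few',len(q)); return None
    from scipy.optimize import least_squares
    (cx,cy),r=cv2.minEnclosingCircle(q.astype(np.float32))
    # rim mean radius robust fit
    o=least_squares(lambda v:np.hypot(q[:,0]-v[0],q[:,1]-v[1])-.0293,[cx,cy],loss='soft_l1',f_scale=.002).x
    print('loc',cam,'enc',np.round([cx,cy,r],4),'fit',o,len(q)); return o
E
python3 -c "
from h import *
chain([([.55,-.18,.14],tilt(0)),([.592,-.2046,.14],tilt(0))]); print(SP)"
```

```text
shift [ 0.6881  0.2433 -0.0748] turn [0.0007 0.003  0.0055] to [ 0.55 -0.18  0.14]
shift [0.4098 0.2626 0.    ] turn [0. 0. 0.] to [ 0.592  -0.2046  0.14  ]
{'BN': array([0.4367, 0.0827, 0.    ]), 'BF': array([0.5067, 0.0855, 0.    ]), 'FN': array([ 0.4407, -0.0172,  0.    ]), 'FF': array([ 0.5107, -0.0144,  0.    ])}
```

```bash
python3 -m handwheel '[[[0.69,0.24,-0.07],[0,0,0]],[[0.69,0.24,-0.07],[0,0,0]],[[0.69,0.24,-0.07],[0,0,0]]]' 1 | tail -c 60
python3 -m handwheel '[[[0.41,0.26,0],[0,0,0]],[[0.41,0.26,0],[0,0,0]],[[0.41,0.26,0],[0,0,0]],[[0.41,0.26,0],[0,0,0]]]' 1 | tail -c 250
python3 - <<'E'
from h import *
o=loc([.592,-.2046]); loc([.592,-.2046],'top')
chain([([*o,.14],tilt(0)),([*o,.026],None)])
E
```

```text
rce: [-0.6, -0.4, -0.1]
grip_width: 0.0733
grasp_force: 0.0
time_s: 13.58
tool_pos: [0.5927, -0.204, 0.1403]
tcp_rot: [3.14, 0.067, -0.002]
ft_force: [0.7, -0.2, 0.7]
grip_width: 0.0851
grasp_force: 0.0
loc wrist enc [ 0.5955 -0.2003  0.0323] fit [ 0.5965 -0.2002] 1829
loc top enc [ 0.5919 -0.2044  0.0309] fit [ 0.5929 -0.204 ] 55
shift [ 0.0393 -0.0346  0.0237] turn [ 0.0033 -0.0036  0.0059] to [ 0.5965 -0.2002  0.14  ]
shift [0.   0.   1.14] turn [0. 0. 0.] to [ 0.5965 -0.2002  0.026 ]
```

```bash
python3 -m handwheel '[[[0.02,-0.02,0.2],[0,0,0]],[[0.02,-0.02,0.5],[0,0,0]],[[0.02,-0.02,0.8],[0,0,0]],[[0.02,-0.02,0.8],[0,0,0]]]' 1 | tail -c 250
python3 -m handwheel '[[[0,0,0.15],[0,0,0]],[[0,0,0.34],[0,0,0]],[[0,0,0.34],[0,0,0]],[[0,0,0.34],[0,0,0]]]' 1 | tail -c 250
python3 -m handwheel '[[[0,0,0],[0,0,0]],[[0,0,0],[0,0,0]],[[0,0,0],[0,0,0]],[[0,0,0],[0,0,0]],[[0,0,0],[0,0,0]]]' 0 | tail -c 250
python3 -m handwheel '[[[0,0,-0.2],[0,0,0]],[[0,0,-0.5],[0,0,0]],[[0,0,-0.8],[0,0,0]],[[0,0,-0.8],[0,0,0]]]' | tail -c 250
python3 - <<'E'
from h import *
s=show(); b=SP['BN']; z=s['tool_pos'][2]; q=s['tool_pos']
chain([((np.array(q)*.6+[*(b[:2]*.4),z*.4]),tilt(0)),((np.array(q)*.28+[*(b[:2]*.72),z*.72]),None),([*b[:2],z],None),([*b[:2],.054],None)])
E
```

```text
time_s: 14.02
tool_pos: [0.5915, -0.2004, 0.0558]
tcp_rot: [-3.139, -0.068, 0.011]
ft_force: [-2.5, 0.8, -2.4]
grip_width: 0.0853
grasp_force: 0.0
time_s: 14.35
tool_pos: [0.5948, -0.2019, 0.0289]
tcp_rot: [3.139, 0.068, 0.002]
ft_force: [-0.1, -0.5, 1.3]
grip_width: 0.0853
grasp_force: 0.0
time_s: 14.77
tool_pos: [0.5966, -0.2026, 0.0312]
tcp_rot: [3.138, 0.068, 0.009]
ft_force: [-1.3, 0.2, 8.2]
grip_width: 0.0609
grasp_force: 65.7
time_s: 15.1
tool_pos: [0.598, -0.2032, 0.1166]
tcp_rot: [3.134, 0.068, 0.02]
ft_force: [0.3, -0.4, -0.2]
grip_width: 0.0608
grasp_force: 65.8
t 15.1 pos [ 0.598  -0.2032  0.1166] rot [3.1345 0.0677 0.0199] F [ 0.2859 -0.3758 -0.2098] w 0.06083573769404037 g 65.77279508113861
shift [-0.5952 -1.1702 -0.0152] turn [ 0.0125 -0.024   0.006 ] to [ 0.5335 -0.0888  0.1166]
shift [-0.4792 -0.9347  0.    ] turn [0. 0. 0.] to [0.4819 0.0027 0.1166]
shift [-0.4193 -0.8179  0.    ] turn [0. 0. 0.] to [0.4367 0.0827 0.1166]
shift [0.    0.    0.626] turn [0. 0. 0.] to [0.4367 0.0827 0.054 ]
```

```bash
python3 -m handwheel '[[[-0.15,-0.3,0],[0,0,0]],[[-0.3,-0.6,0],[0,0,0]],[[-0.5,-0.97,0],[0,0,0]],[[-0.5,-0.97,0],[0,0,0]]]' | tail -c 60
python3 -m handwheel '[[[-0.2,-0.4,0],[0,0,0]],[[-0.4,-0.8,0],[0,0,0]],[[-0.5,-0.97,0],[0,0,0]],[[-0.5,-0.97,0],[0,0,0]]]' | tail -c 60
python3 -m handwheel '[[[-0.2,-0.4,0],[0,0,0]],[[-0.4,-0.8,0],[0,0,0]],[[-0.49,-0.97,0],[0,0,0]],[[-0.49,-0.97,0],[0,0,0]],[[-0.49,-0.97,0],[0,0,0]]]' | tail -c 250
python3 - <<'E'
from h import *
s=show();snap('wrist','w5.png'); b=SP['BN']
print(finder.landmark_of('wrist','tray_floor'))
chain([([*b[:2],.059],tilt(0))])
E
```

```text
orce: [1.1, -0.8, -1.8]
grip_width: 0.061
grasp_force: 65.9
ce: [-0.2, -0.5, -1.3]
grip_width: 0.0609
grasp_force: 66.1
time_s: 16.18
tool_pos: [0.4336, 0.083, 0.1076]
tcp_rot: [3.139, 0.072, 0.005]
ft_force: [0.2, -0.1, -2.3]
grip_width: 0.0609
grasp_force: 66.3
t 16.1833 pos [0.4336 0.083  0.1076] rot [3.139  0.0718 0.0046] F [ 0.2428 -0.1234 -2.2937] w 0.06088882665426855 g 66.33006691932678
[{'at': [0.4723, 0.0316, 0.0263], 'p': 0.74}]
shift [ 0.0248 -0.0093  0.484 ] turn [ 0.004  -0.0044  0.0059] to [0.4367 0.0827 0.059 ]
```

View pics/w5.png

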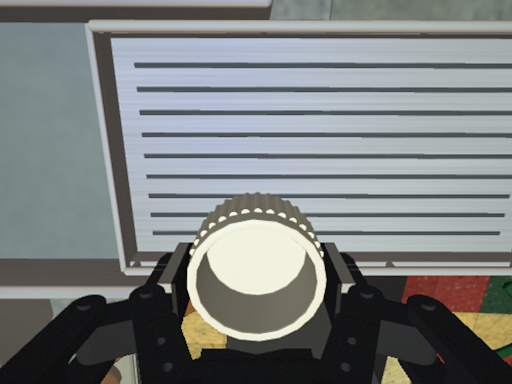

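The wrist view shows the ramekin held upright at (256,275), over the tray's near-back corner, with the near rail at about row 268. I'll measure the rails before lowering it.

```bash
python3 - <<'E'
from h import *
s=show()
for cam in ('wrist','top'):
    p,d=snap(cam); P=cloud(cam,d).reshape(-1,3); P=P[d.ravel()>0]
    L=(P-C); t=np.stack([-(L@f),-(L@e)*-1,P[:,2]],1) # tray x, side e (far +), z
    m=(abs(t[:,0])<.13)&(abs(t[:,1])<.1)&(t[:,2]>.045)&(t[:,2]<.058)
    h,b=np.histogram(t[m,1],bins=np.arange(-.1,.101,.004)); print(cam,'side',[(round(x+.002,3),n) for x,n in zip(b,h) if n>15])
    m=(abs(t[:,1])<.06)&(abs(t[:,0])<.17)&(t[:,2]>.042)&(t[:,2]<.056)
    h,b=np.histogram(t[m,0],bins=np.arange(-.17,.171,.004)); print('x',[(round(x+.002,3),n) for x,n in zip(b,h) if n>15])
    fl=(abs(t[:,0])<.12)&(t[:,1]>0)&(t[:,1]<.055); print('floor z',np.median(t[fl,2]))
E
```

```text
t 16.2833 pos [0.4342 0.0818 0.1074] rot [3.1388 0.0676 0.0036] F [ 0.7611 -0.7983 -2.3799] w 0.060790059321364644 g 66.32904879748821
wrist side [(np.float64(-0.078), np.int64(65)), (np.float64(-0.074), np.int64(311)), (np.float64(-0.07), np.int64(1311)), (np.float64(0.07), np.int64(1222)), (np.float64(0.074), np.int64(3544)), (np.float64(0.078), np.int64(502)), (np.float64(0.082), np.int64(1527)), (np.float64(0.086), np.int64(20))]
x [(np.float64(0.14), np.int64(1636)), (np.float64(0.144), np.int64(640))]
floor z 0.02719712034533961
top side [(np.float64(-0.082), np.int64(16)), (np.float64(-0.074), np.int64(79)), (np.float64(-0.07), np.int64(19)), (np.float64(0.07), np.int64(35)), (np.float64(0.074), np.int64(34))]
x [(np.float64(-0.148), np.int64(21)), (np.float64(-0.144), np.int64(33)), (np.float64(-0.14), np.int64(37))]
floor z 0.02649098008326156
```

```bash
python3 -m handwheel '[[[0.04,0,0.1],[0,0,0]],[[0.04,0,0.2],[0,0,0]],[[0.04,0,0.3],[0,0,0]],[[0.04,0,0.42],[0,0,0]],[[0.04,0,0.49],[0,0,0]],[[0.04,0,0.49],[0,0,0]],[[0.04,0,0.49],[0,0,0]]]' | tail -c 250
```

```text
time_s: 16.97
tool_pos: [0.4373, 0.0822, 0.0582]
tcp_rot: [3.139, 0.067, 0.001]
ft_force: [-4.4, -0.2, 5.9]
grip_width: 0.0605
grasp_force: 67.1
```

```bash
python3 -m handwheel '[[[0,0,0],[0,0,0]],[[0,0,0],[0,0,0]],[[0,0,0],[0,0,0]],[[0,0,-0.2],[0,0,0]],[[0,0,-0.5],[0,0,0]],[[0,0,-0.9],[0,0,0]],[[0,0,-0.9],[0,0,0]]]' 1 | tail -c 250
python3 - <<'E'
from h import *
s=show(); o=loc([.437,.082],zb=.027); 
for u in [(.592,-.2046),(.549,-.301),(.552,-.4245),(.648,-.1)]: loc(u,'top')
E
```

```text
time_s: 17.55
tool_pos: [0.4405, 0.0829, 0.1561]
tcp_rot: [3.14, 0.068, 0.021]
ft_force: [0.7, 1.0, 1.6]
grip_width: 0.0855
grasp_force: 0.0
t 17.55 pos [0.4405 0.0829 0.1561] rot [3.1404 0.0677 0.0208] F [0.7365 0.9722 1.6311] w 0.08545071226423011 g 0.0
loc wrist enc [0.427  0.0856 0.0394] fit [0.436  0.0852] 1607
few 0
loc top enc [ 0.5484 -0.3015  0.0321] fit [ 0.5481 -0.3015] 70
loc top enc [ 0.5531 -0.4247  0.0315] fit [ 0.5526 -0.425 ] 78
loc top enc [ 0.6574 -0.1013  0.04  ] fit [ 0.6488 -0.1013] 81
```

```bash
for i in 1 2 3 4; do python3 -m handwheel '[[[0.11,0.4,0],[0,0,0]],[[0.23,0.8,0],[0,0,0]],[[0.23,0.96,0],[0,0,0]],[[0.23,0.96,0],[0,0,0]]]' 1 | tail -c 250 | head -3; done
python3 -c "
from h import *
loc([.548,-.3015]);loc([.548,-.3015])
chain([([.5497,-.3,.14],tilt(0)),([.5497,-.3,.029],None)])"
```

```text
time_s: 18.13
tool_pos: [0.4642, -0.0153, 0.1462]
tcp_rot: [3.139, 0.062, -0.003]
time_s: 18.47
tool_pos: [0.4914, -0.1095, 0.1466]
tcp_rot: [3.14, 0.062, -0.003]
time_s: 18.8
tool_pos: [0.5186, -0.2037, 0.1469]
tcp_rot: [3.14, 0.064, -0.002]
time_s: 19.13
tool_pos: [0.5458, -0.2981, 0.1471]
tcp_rot: [3.141, 0.064, -0.001]
loc wrist enc [ 0.5515 -0.2955  0.0321] fit [ 0.552  -0.2957] 1612
loc wrist enc [ 0.5517 -0.2963  0.0317] fit [ 0.552  -0.2966] 1616
shift [0.0355 0.0477 0.0798] turn [-0.0014 -0.0003  0.0062] to [ 0.5497 -0.3     0.14  ]
shift [0.   0.   1.11] turn [0. 0. 0.] to [ 0.5497 -0.3     0.029 ]
```

```bash
python3 -m handwheel '[[[0.04,0.03,0.3],[0,0,0]],[[0.04,0.03,0.6],[0,0,0]],[[0.04,0.03,0.85],[0,0,0]],[[0.04,0.03,0.85],[0,0,0]]]' 1 | tail -c 60
python3 -m handwheel '[[[0,0,0.15],[0,0,0]],[[0,0,0.33],[0,0,0]],[[0,0,0.33],[0,0,0]],[[0,0,0.33],[0,0,0]]]' 1 | tail -c 250
python3 -m handwheel '[[[0,0,0],[0,0,0]],[[0,0,0],[0,0,0]],[[0,0,0],[0,0,0]],[[0,0,0],[0,0,0]],[[0,0,0],[0,0,0]]]' 0 | tail -c 250
python3 -m handwheel '[[[0,0,-0.2],[0,0,0]],[[0,0,-0.5],[0,0,0]],[[0,0,-0.85],[0,0,0]],[[0,0,-0.85],[0,0,0]],[[0,0,-0.85],[0,0,0]]]' | tail -c 250
python3 - <<'E'
from h import *
s=show(); q=np.array(s['tool_pos']); b=np.array([.5075,.0855,q[2]])
chain([(q*.75+b*.25,tilt(0)),(q*.5+b*.5,None),(q*.25+b*.75,None),(b,None)])
E
```

```text
orce: [-0.8, 0.3, -0.6]
grip_width: 0.0854
grasp_force: 0.0
time_s: 19.9
tool_pos: [0.5503, -0.2986, 0.0315]
tcp_rot: [3.14, 0.07, 0.001]
ft_force: [-0.3, -0.1, 0.1]
grip_width: 0.0853
grasp_force: 0.0
time_s: 20.32
tool_pos: [0.5517, -0.3006, 0.034]
tcp_rot: [3.137, 0.068, 0.008]
ft_force: [-0.9, 1.6, 6.9]
grip_width: 0.0603
grasp_force: 65.5
time_s: 20.73
tool_pos: [0.5517, -0.301, 0.1202]
tcp_rot: [3.135, 0.067, 0.012]
ft_force: [-0.5, -0.4, -1.6]
grip_width: 0.0601
grasp_force: 65.4
t 20.7333 pos [ 0.5517 -0.301   0.1202] rot [3.1355 0.0674 0.0117] F [-0.5202 -0.3633 -1.6378] w 0.06010407906315942 g 65.3750941157341
shift [-0.0689 -0.97   -0.0059] turn [ 0.0105 -0.014   0.0056] to [ 0.5407 -0.2043  0.1202]
shift [-0.0718 -0.9698  0.    ] turn [0. 0. 0.] to [ 0.5296 -0.1077  0.1202]
shift [-0.0718 -0.9698  0.    ] turn [0. 0. 0.] to [ 0.5186 -0.0111  0.1202]
shift [-0.0718 -0.9698  0.    ] turn [0. 0. 0.] to [0.5075 0.0855 0.1202]
```

```bash
for i in 1 2 3 4; do python3 -m handwheel '[[[-0.03,-0.4,0],[0,0,0]],[[-0.07,-0.8,0],[0,0,0]],[[-0.07,-0.97,0],[0,0,0]],[[-0.07,-0.97,0],[0,0,0]]]' | tail -c 250 | head -2; done
python3 -c "
from h import *
show(); eyes.capture('wrist');show()
chain([([.5075,.0855,.061],tilt(0))])"
```

```text
time_s: 21.07
tool_pos: [0.5383, -0.1995, 0.1141]
time_s: 21.4
tool_pos: [0.5273, -0.1039, 0.1144]
time_s: 21.73
tool_pos: [0.5164, -0.0081, 0.1145]
time_s: 22.07
tool_pos: [0.5055, 0.088, 0.1145]
t 22.0667 pos [0.5055 0.088  0.1145] rot [3.1398 0.0717 0.0009] F [ 0.7812  0.0669 -1.2645] w 0.06036865952633377 g 65.93641810119152
t 22.1167 pos [0.5057 0.0863 0.1145] rot [3.1383 0.0703 0.001 ] F [ 0.6862 -1.1507 -1.3263] w 0.06035335099607681 g 65.93708831816912
shift [0.0173 0.0071 0.5353] turn [ 0.0048 -0.0011  0.0092] to [0.5075 0.0855 0.061 ]
```

```bash
python3 -m handwheel '[[[0.02,0,0.1],[0,0,0]],[[0.02,0,0.2],[0,0,0]],[[0.02,0,0.3],[0,0,0]],[[0.02,0,0.43],[0,0,0]],[[0.02,0,0.54],[0,0,0]],[[0.02,0,0.54],[0,0,0]],[[0.02,0,0.54],[0,0,0]]]' | tail -c 250
python3 -m handwheel '[[[0,0,0],[0,0,0]],[[0,0,0],[0,0,0]],[[0,0,0],[0,0,0]],[[0,0,-0.2],[0,0,0]],[[0,0,-0.5],[0,0,0]],[[0,0,-0.9],[0,0,0]],[[0,0,-0.9],[0,0,0]]]' 1 | tail -c 250
python3 - <<'E'
from h import *
s=show(); loc([.507,.085],zb=.027); eyes.capture('wrist'); s=show()
for u in [(.552,-.4245),(.648,-.1)]: loc(u,'top')
q=np.array(s['tool_pos']); b=np.array([.554,-.4235,q[2]])
chain([(q*.8+b*.2,tilt(0))])
E
```

```text
time_s: 22.7
tool_pos: [0.5074, 0.0859, 0.0603]
tcp_rot: [3.139, 0.067, 0.001]
ft_force: [-0.8, -0.1, 0.4]
grip_width: 0.06
grasp_force: 66.5
time_s: 23.28
tool_pos: [0.5105, 0.0869, 0.1599]
tcp_rot: [3.14, 0.068, 0.022]
ft_force: [1.1, -0.3, 1.6]
grip_width: 0.0853
grasp_force: 0.0
t 23.2833 pos [0.5105 0.0869 0.1599] rot [3.1403 0.0679 0.022 ] F [ 1.1017 -0.323   1.62  ] w 0.08526086218129394 g 0.0
loc wrist enc [0.5069 0.0849 0.05  ] fit [0.5053 0.0889] 1872
t 23.3833 pos [0.5087 0.0867 0.1537] rot [3.1398 0.0679 0.0102] F [-0.7691  0.192  -0.8754] w 0.08555687078839075 g 0.0
loc top enc [ 0.5526 -0.4247  0.0321] fit [ 0.5529 -0.4251] 76
loc top enc [ 0.6568 -0.1014  0.0407] fit [ 0.6488 -0.1015] 81
shift [ 0.0622  1.0222 -0.0332] turn [ 0.0031 -0.0005  0.0059] to [ 0.5178 -0.0153  0.1537]
```

```bash
for i in 1 2 3 4 5; do python3 -m handwheel '[[[0.03,0.4,0],[0,0,0]],[[0.06,0.8,0],[0,0,0]],[[0.06,1.0,0],[0,0,0]],[[0.06,1.0,0],[0,0,0]]]' 1 | tail -c 250 | head -2; done
python3 -c "
from h import *
loc([.553,-.425]);loc([.553,-.425]);show()
chain([([.5546,-.423,.031],tilt(0))])"
```

```text
time_s: 23.82
tool_pos: [0.517, -0.0166, 0.1491]
time_s: 24.15
tool_pos: [0.5274, -0.1156, 0.1494]
time_s: 24.48
tool_pos: [0.5378, -0.2146, 0.1497]
time_s: 24.82
tool_pos: [0.5483, -0.3137, 0.1499]
time_s: 25.15
tool_pos: [0.5588, -0.4129, 0.15]
loc wrist enc [ 0.5566 -0.4192  0.0316] fit [ 0.5571 -0.4195] 1560
loc wrist enc [ 0.5564 -0.4207  0.0322] fit [ 0.5571 -0.4205] 1574
t 25.25 pos [ 0.5595 -0.4097  0.1508] rot [-3.1397 -0.0685 -0.0004] F [-0.3293  0.3318 -0.674 ] w 0.08555406863347943 g 0.0
shift [-0.0548  0.1322  1.1973] turn [-0.0023 -0.0005  0.0069] to [ 0.5546 -0.423   0.031 ]
```

```bash
python3 -m handwheel '[[[-0.04,0.13,0],[0,0,0]],[[-0.04,0.13,0.4],[0,0,0]],[[-0.04,0.13,0.8],[0,0,0]],[[-0.04,0.13,0.85],[0,0,0]]]' 1 | tail -c 60
python3 -m handwheel '[[[0,0,0.15],[0,0,0]],[[0,0,0.34],[0,0,0]],[[0,0,0.34],[0,0,0]],[[0,0,0.34],[0,0,0]]]' 1 | tail -c 250
python3 -m handwheel '[[[0,0,0],[0,0,0]],[[0,0,0],[0,0,0]],[[0,0,0],[0,0,0]],[[0,0,0],[0,0,0]],[[0,0,0],[0,0,0]]]' 0 | tail -c 250
python3 -m handwheel '[[[0,0,-0.2],[0,0,0]],[[0,0,-0.5],[0,0,0]],[[0,0,-0.85],[0,0,0]],[[0,0,-0.85],[0,0,0]],[[0,0,-0.85],[0,0,0]],[[0,0,-0.85],[0,0,0]]]' | tail -c 250
python3 - <<'E'
from h import *
s=show(); q=np.array(s['tool_pos']); b=np.array([.4415,-.0172,q[2]])
chain([(q*.75+b*.25,tilt(0)),(q*.5+b*.5,None)])
E
```

```text
orce: [-1.4, 1.1, -1.9]
grip_width: 0.0853
grasp_force: 0.0
time_s: 25.92
tool_pos: [0.556, -0.4246, 0.0338]
tcp_rot: [3.139, 0.069, 0.002]
ft_force: [0.5, 0.7, -0.2]
grip_width: 0.0856
grasp_force: 0.0
time_s: 26.33
tool_pos: [0.5571, -0.4261, 0.0368]
tcp_rot: [3.136, 0.068, 0.009]
ft_force: [-0.0, 0.7, 6.7]
grip_width: 0.0596
grasp_force: 65.4
time_s: 26.83
tool_pos: [0.5556, -0.4249, 0.1182]
tcp_rot: [3.139, 0.068, 0.003]
ft_force: [-0.1, -0.1, -1.7]
grip_width: 0.0597
grasp_force: 65.2
t 26.8333 pos [ 0.5556 -0.4249  0.1182] rot [3.1391 0.0676 0.0028] F [-0.1183 -0.0951 -1.7471] w 0.05968487609957456 g 65.21410821005702
shift [-0.2411 -1.0307 -0.0023] turn [ 0.0035 -0.0034  0.0059] to [ 0.5271 -0.323   0.1182]
shift [-0.2442 -1.0299  0.    ] turn [0. 0. 0.] to [ 0.4986 -0.2211  0.1182]
```

```bash
for i in 1 2 3 4; do python3 -m handwheel '[[[-0.1,-0.4,0],[0,0,0]],[[-0.2,-0.8,0],[0,0,0]],[[-0.24,-1.0,0],[0,0,0]],[[-0.24,-1.0,0],[0,0,0]]]' | tail -c 250 | head -2; done
python3 -c "
from h import *
eyes.capture('wrist');eyes.capture('wrist');show()
chain([([.4405,-.018,.0635],tilt(0))])"
```

```text
time_s: 27.17
tool_pos: [0.5259, -0.3215, 0.1151]
time_s: 27.5
tool_pos: [0.4978, -0.2235, 0.1158]
time_s: 27.83
tool_pos: [0.4698, -0.1256, 0.1162]
time_s: 28.17
tool_pos: [0.4419, -0.0273, 0.1165]
t 28.2667 pos [ 0.4427 -0.0299  0.1167] rot [3.1384 0.0692 0.0014] F [-0.3349 -0.273  -1.7312] w 0.05951010088637613 g 65.7522588595748
shift [-0.0173 -0.1216  0.5322] turn [ 0.0047 -0.0016  0.0078] to [ 0.4405 -0.018   0.0635]
```

```bash
python3 -m handwheel '[[[-0.01,-0.12,0.05],[0,0,0]],[[-0.01,-0.12,0.15],[0,0,0]],[[-0.01,-0.12,0.3],[0,0,0]],[[-0.01,-0.12,0.43],[0,0,0]],[[-0.01,-0.12,0.53],[0,0,0]],[[-0.01,-0.12,0.53],[0,0,0]],[[-0.01,-0.12,0.53],[0,0,0]]]' | tail -c 250
python3 -m handwheel '[[[0,0,0],[0,0,0]],[[0,0,0],[0,0,0]],[[0,0,0],[0,0,0]],[[0,0,-0.2],[0,0,0]],[[0,0,-0.5],[0,0,0]],[[0,0,-0.9],[0,0,0]],[[0,0,-0.9],[0,0,0]]]' 1 | tail -c 250
python3 - <<'E'
from h import *
eyes.capture('wrist'); loc([.441,-.018],zb=.027); s=show()
snap('top','t6.png'); loc((.648,-.1),'top',rad=.042)
q=np.array(s['tool_pos'])
Rt=R.from_rotvec(f*np.radians(-25))*tilt(0); z=Rt.as_matrix()[:,2]; print('z',z)
g=np.array([.650,-.1,.030])
chain([([.56,-.08,.19],None),([.56,-.08,.19],Rt),(g-z*.15,Rt),(g-z*.07,Rt),(g,Rt)])
E
```

```text
time_s: 28.85
tool_pos: [0.4411, -0.0185, 0.0637]
tcp_rot: [3.139, 0.066, 0.001]
ft_force: [0.1, 0.5, -0.6]
grip_width: 0.0599
grasp_force: 65.1
time_s: 29.43
tool_pos: [0.4438, -0.0178, 0.1625]
tcp_rot: [3.138, 0.068, 0.021]
ft_force: [0.7, 0.7, 1.9]
grip_width: 0.0854
grasp_force: 0.0
loc wrist enc [ 0.438  -0.0153  0.031 ] fit [ 0.4386 -0.0153] 1582
t 29.5333 pos [ 0.4421 -0.0176  0.1566] rot [3.1386 0.0678 0.0098] F [-0.3877  0.0687 -0.6909] w 0.08535497909628592 g 0.0
loc top enc [ 0.6541 -0.1001  0.0375] fit [ 0.6485 -0.1014] 85
z [-0.4223 -0.0169 -0.9063]
shift [ 1.1657  0.6772 -0.364 ] turn [0. 0. 0.] to [ 0.56 -0.08  0.19]
shift [0. 0. 0.] turn [ 0.0041 -0.8343  0.0052] to [ 0.56 -0.08  0.19]
shift [ 1.484   0.2358 -0.4266] turn [0. 0. 0.] to [ 0.7133 -0.0975  0.1659]
shift [-0.   0.   0.8] turn [0. 0. 0.] to [ 0.6796 -0.0988  0.0934]
shift [ 0.  -0.   0.7] turn [0. 0. 0.] to [ 0.65 -0.1   0.03]
```

View pics/t6.png

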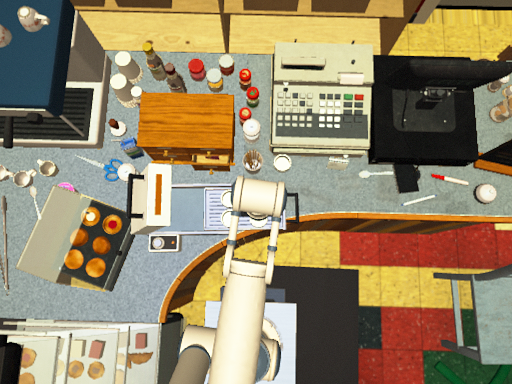

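The top view shows ramekin 1 at (282,162), close in front of the register's edge at row 155. I'll grasp it with the gripper leaning back toward the robot.

```bash
python3 - <<'E'
from h import *
Rt=R.from_rotvec(f*np.radians(25))*tilt(0); z=Rt.as_matrix()[:,2]; print('z',z)
g=np.array([.650,-.0995,.031])
chain([([.53,-.085,.20],None),(g-z*.15,Rt),(g-z*.07,Rt),(g,Rt)])
p,d=snap('top');P=cloud('top',d)
for v in range(146,166): print(v,P[v,282],p[v,282])
E
```

```text
z [ 0.4223  0.0169 -0.9063]
shift [ 0.8638  0.7143 -0.4641] turn [0. 0. 0.] to [ 0.53  -0.085  0.2  ]
shift [0.5585 0.1941 0.3311] turn [0.0015 0.8324 0.0065] to [ 0.5867 -0.102   0.1669]
shift [ 0.  -0.   0.8] turn [0. 0. 0.] to [ 0.6204 -0.1007  0.0944]
shift [-0.   0.   0.7] turn [0. 0. 0.] to [ 0.65   -0.0995  0.031 ]
146 [ 0.6943 -0.0984  0.0869] [192 182 134]
147 [ 0.6923 -0.0988  0.0813] [43 44 35]
148 [ 0.6899 -0.0991  0.0771] [163 164 123]
149 [ 0.6854 -0.099   0.0798] [237 238 191]
150 [ 0.6819 -0.0991  0.0791] [225 227 178]
151 [ 0.6797 -0.0995  0.0739] [186 182 139]
152 [ 0.6772 -0.0998  0.0697] [134 123  96]
153 [ 0.6778 -0.1007  0.0549] [89 77 62]
154 [ 0.68   -0.1019  0.0346] [184 182 152]
155 [ 0.6754 -0.1018  0.0373] [231 228 197]
156 [ 0.6753 -0.1026  0.0245] [96 87 70]
157 [ 0.6737 -0.1032  0.0165] [225 231 189]
158 [ 0.6721 -0.1037  0.0085] [255 255 254]
159 [ 0.6683 -0.1038  0.0082] [255 255 247]
160 [ 0.6658 -0.1041  0.0031] [254 254 247]
161 [ 0.6619 -0.1042  0.0033] [254 254 247]
162 [ 0.6562 -0.1038  0.0102] [254 254 246]
163 [ 0.6544 -0.1043  0.0028] [254 254 246]
164 [ 0.6502 -0.1043  0.004 ] [254 254 246]
165 [ 0.6477 -0.1047 -0.0012] [254 254 246]
```

```bash
python3 -m handwheel '[[[0.4,0.35,-0.3],[0,0,0]],[[0.86,0.71,-0.46],[0,0,0]],[[0.86,0.71,-0.46],[0,0,0]],[[0.86,0.71,-0.46],[0,0,0]],[[0.86,0.71,-0.46],[0,0,0]]]' 0.9 | tail -c 60
python3 -m handwheel '[[[0.2,0.1,0.1],[0,0.2,0]],[[0.4,0.15,0.2],[0,0.4,0]],[[0.56,0.19,0.33],[0,0.6,0]],[[0.56,0.19,0.33],[0,0.83,0.01]],[[0.56,0.19,0.33],[0,0.83,0.01]],[[0.56,0.19,0.33],[0,0.83,0.01]]]' 0.9 | tail -c 250
python3 - <<'E'
from h import *
snap('wrist','w7.png');loc([.65,-.1],rad=.04); loc([.65,-.1],rad=.04); s=show()
Rt=R.from_rotvec(f*np.radians(25))*tilt(0); z=Rt.as_matrix()[:,2]
g=np.array([.650,-.0995,.031]); chain([(g-z*.07,Rt),(g,Rt)])
E
```

```text
_force: [-0.0, 0.3, 0.1]
grip_width: 0.077
grasp_force: 0.0
time_s: 30.6
tool_pos: [0.5839, -0.1003, 0.165]
tcp_rot: [-3.06, -0.058, -0.668]
ft_force: [-0.5, 0.2, 0.5]
grip_width: 0.0767
grasp_force: 0.0
loc wrist enc [ 0.6548 -0.0999  0.0359] fit [ 0.6514 -0.0976] 1340
loc wrist enc [ 0.6545 -0.0999  0.0361] fit [ 0.6509 -0.0975] 1276
t 30.75 pos [ 0.5879 -0.1011  0.1706] rot [-3.0594 -0.0599 -0.6809] F [-0.1935 -0.2538  0.0672] w 0.07694140903210288 g 0.0
shift [-0.0281  0.0067  0.828 ] turn [ 0.004  -0.0031 -0.0008] to [ 0.6204 -0.1007  0.0944]
shift [-0.   0.   0.7] turn [0. 0. 0.] to [ 0.65   -0.0995  0.031 ]
```

View pics/w7.png

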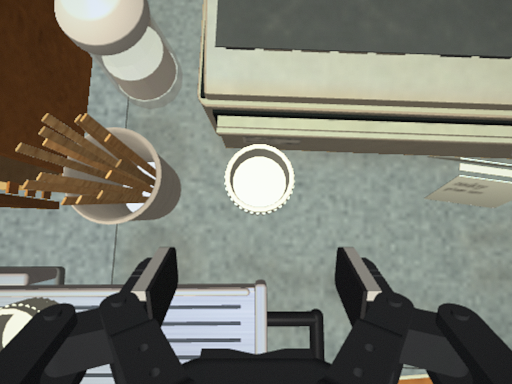

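The wrist view shows ramekin 1 at (260,180), centred between the jaws. The cup at (120,175) is clear of the left finger.

```bash
python3 -m handwheel '[[[-0.02,0,0.3],[0,0,0]],[[-0.02,0,0.6],[0,0,0]],[[-0.02,0,0.83],[0,0,0]],[[-0.02,0,0.83],[0,0,0]],[[-0.02,0,0.83],[0,0,0]]]' | tail -c 250
python3 -m handwheel '[[[0,0,0.2],[0,0,0]],[[0,0,0.4],[0,0,0]],[[0,0,0.6],[0,0,0]],[[0,0,0.7],[0,0,0]],[[0,0,0.7],[0,0,0]],[[0,0,0.7],[0,0,0]]]' | tail -c 250
python3 -m handwheel '[[[0,0,0],[0,0,0]],[[0,0,0],[0,0,0]],[[0,0,0],[0,0,0]],[[0,0,0],[0,0,0]],[[0,0,0],[0,0,0]]]' 0 | tail -c 250
```

```text
time_s: 31.17
tool_pos: [0.6205, -0.0996, 0.0914]
tcp_rot: [-3.059, -0.06, -0.674]
ft_force: [-0.4, -1.0, 1.0]
grip_width: 0.0773
grasp_force: 0.0
time_s: 31.67
tool_pos: [0.6501, -0.099, 0.0297]
tcp_rot: [-3.059, -0.059, -0.679]
ft_force: [0.2, 0.3, -0.4]
grip_width: 0.0768
grasp_force: 0.0
time_s: 32.08
tool_pos: [0.6507, -0.0994, 0.0314]
tcp_rot: [-3.059, -0.058, -0.685]
ft_force: [-1.5, 0.3, 6.6]
grip_width: 0.0605
grasp_force: 65.6
```

```bash
python3 -m handwheel '[[[0.08,0,-0.2],[0,0,0]],[[0.08,0,-0.5],[0,0,0]],[[0.08,0,-0.9],[0,0,0]],[[0.08,0,-0.9],[0,0,0]],[[0.08,0,-0.9],[0,0,0]],[[0.08,0,-0.9],[0,0,0]]]' | tail -c 250
python3 - <<'E'
from h import *
Rt=R.from_rotvec(f*np.radians(25))*tilt(0); b=np.array([.5115,-.0155])
s=show(); q=np.array(s['tool_pos']); t=np.array([*b,q[2]])
chain([(q*.5+t*.5,Rt),(t,Rt),([*b,.0605],Rt)])
E
```

```text
time_s: 32.58
tool_pos: [0.6183, -0.1, 0.1132]
tcp_rot: [-3.059, -0.058, -0.678]
ft_force: [-0.1, -0.0, -2.9]
grip_width: 0.0602
grasp_force: 65.7
t 32.5833 pos [ 0.6183 -0.1     0.1132] rot [-3.0592 -0.0581 -0.6777] F [-0.1228 -0.0448 -2.8755] w 0.060207320380188376 g 65.74688717722893
shift [-0.4689 -0.4426 -0.2187] turn [ 0.0027  0.0006 -0.0032] to [ 0.5649 -0.0578  0.1132]
shift [-0.4681 -0.4437 -0.2183] turn [0. 0. 0.] to [ 0.5115 -0.0155  0.1132]
shift [-0.2226 -0.      0.4773] turn [0. 0. 0.] to [ 0.5115 -0.0155  0.0605]
```

```bash
python3 -m handwheel '[[[-0.3,-0.1,-0.14],[0,0,0]],[[-0.6,-0.3,-0.28],[0,0,0]],[[-0.8,-0.6,-0.37],[0,0,0]],[[-0.94,-0.89,-0.44],[0,0,0]],[[-0.94,-0.89,-0.44],[0,0,0]],[[-0.94,-0.89,-0.44],[0,0,0]]]' | tail -c 250
python3 - <<'E'
from h import *
Rt=R.from_rotvec(f*np.radians(25))*tilt(0); b=np.array([.5115,-.0155])
eyes.capture('wrist'); s=show(); chain([([*b,.0600],Rt)])
E
```

```text
time_s: 33.08
tool_pos: [0.5104, -0.0135, 0.1113]
tcp_rot: [-3.059, -0.062, -0.674]
ft_force: [0.9, -0.0, -1.2]
grip_width: 0.0604
grasp_force: 65.8
t 33.1333 pos [ 0.511  -0.0144  0.1116] rot [-3.0594 -0.0607 -0.6744] F [-0.549   0.4483 -0.9617] w 0.06036016900877067 g 65.75633034110069
shift [-0.2126  0.0108  0.4705] turn [ 0.001   0.0046 -0.0004] to [ 0.5115 -0.0155  0.06  ]
```

```bash
python3 -m handwheel '[[[-0.04,0.01,0.1],[0,0,0]],[[-0.09,0.01,0.2],[0,0,0]],[[-0.13,0.01,0.3],[0,0,0]],[[-0.18,0.01,0.4],[0,0,0]],[[-0.21,0.01,0.48],[0,0,0]],[[-0.21,0.01,0.48],[0,0,0]],[[-0.21,0.01,0.48],[0,0,0]]]' | tail -c 250
python3 -m handwheel '[[[0,0,0],[0,0,0]],[[0,0,0],[0,0,0]],[[0,0,0],[0,0,0]],[[0.08,0,-0.2],[0,0,0]],[[0.2,0,-0.5],[0,0,0]],[[0.4,0,-0.95],[0,0,0]],[[0.4,0,-0.95],[0,0,0]],[[0.4,0,-0.95],[0,0,0]]]' 0.95 | tail -c 250
python3 - <<'E'
from h import *
s=show(); snap('wrist','w8.png')
for n,b in SP.items(): print(n); loc(b,zb=.027,rad=.036)
q=np.array(s['tool_pos']); chain([([.47,-.09,.22],tilt(0)),(S(-.382,0,.15),tilt(0)),(S(-.382,0,.037),tilt(0))])
E
```

```text
time_s: 33.72
tool_pos: [0.5126, -0.0162, 0.0597]
tcp_rot: [-3.059, -0.058, -0.676]
ft_force: [-0.5, -0.3, -1.6]
grip_width: 0.0602
grasp_force: 65.8
time_s: 34.38
tool_pos: [0.5111, -0.0163, 0.17]
tcp_rot: [-3.057, -0.059, -0.693]
ft_force: [0.1, 0.4, 0.3]
grip_width: 0.0812
grasp_force: 0.0
t 34.3833 pos [ 0.5111 -0.0163  0.17  ] rot [-3.0572 -0.0589 -0.6927] F [0.1082 0.4495 0.2986] w 0.08124549377332743 g 0.0
BN
loc wrist enc [0.4342 0.0849 0.0311] fit [0.4378 0.0854] 258
BF
loc wrist enc [0.506  0.0887 0.0312] fit [0.5055 0.0871] 1216
FN
loc wrist enc [ 0.4435 -0.0153  0.0306] fit [ 0.4387 -0.0154] 832
FF
loc wrist enc [ 0.5122 -0.0133  0.032 ] fit [ 0.5125 -0.013 ] 1554
shift [-0.128   0.7249 -0.7017] turn [ 0.0006 -0.827  -0.0038] to [ 0.47 -0.09  0.22]
shift [0.0865 0.6609 0.7   ] turn [0. 0. 0.] to [ 0.4813 -0.1557  0.15  ]
shift [0.   0.   1.13] turn [0. 0. 0.] to [ 0.4813 -0.1557  0.037 ]
```

View pics/w8.png

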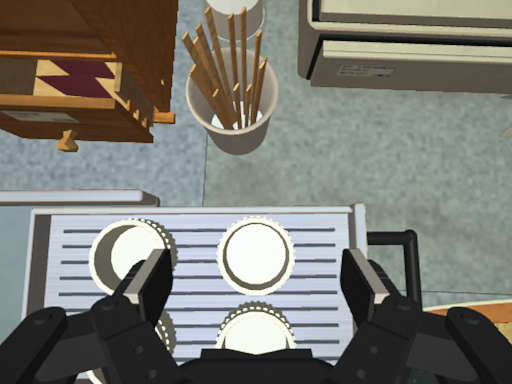

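All four ramekins stand upright inside the rails; the far pair is at (130,255) and (257,255). Next I'll regrip the tray bar and push the tray home gently.

```bash
python3 -m handwheel '[[[-0.05,0.2,-0.3],[0,-0.2,0]],[[-0.1,0.5,-0.6],[0,-0.4,0]],[[-0.13,0.72,-0.7],[0,-0.6,0]],[[-0.13,0.72,-0.7],[0,-0.83,0]],[[-0.13,0.72,-0.7],[0,-0.83,0]],[[-0.13,0.72,-0.7],[0,-0.83,0]]]' 0.45 | tail -c 60
python3 -m handwheel '[[[0.09,0.4,0.35],[0,0,0]],[[0.09,0.66,0.7],[0,0,0]],[[0.09,0.66,0.7],[0,0,0]],[[0.09,0.66,0.7],[0,0,0]]]' | tail -c 250
python3 - <<'E'
from h import *
eyes.capture('wrist');s=show(); print(finder.landmark_of('wrist','tray_handle'))
chain([(S(-.3805,0,.037),tilt(0))])
E
```

```text
orce: [-0.5, 1.2, -0.1]
grip_width: 0.0387
grasp_force: 0.0
time_s: 35.47
tool_pos: [0.4795, -0.1553, 0.1478]
tcp_rot: [-3.139, -0.057, 0.005]
ft_force: [-0.6, 0.1, 0.2]
grip_width: 0.0385
grasp_force: 0.0
t 35.5167 pos [ 0.4805 -0.1546  0.1506] rot [-3.1398 -0.0578 -0.0003] F [0.7915 0.0035 1.2303] w 0.0383867205343977 g 0.0
[{'at': [0.4799, -0.1584, 0.0382], 'p': 0.64}]
shift [-0.0058 -0.0014  1.1564] turn [-0.0001 -0.0059 -0.0043] to [ 0.4812 -0.1542  0.037 ]
```

```bash
python3 -m handwheel '[[[0,0.02,0.4],[0,0,0]],[[0,0.02,0.7],[0,0,0]],[[0,0.02,0.9],[0,0,0]],[[0,0.02,0.9],[0,0,0]]]' | tail -c 60
python3 -m handwheel '[[[0,0,0.15],[0,0,0]],[[0,0,0.24],[0,0,0]],[[0,0,0.24],[0,0,0]]]' | tail -c 250
python3 -m handwheel '[[[0,0,0],[0,0,0]],[[0,0,0],[0,0,0]],[[0,0,0],[0,0,0]],[[0,0,0],[0,0,0]],[[0,0,0],[0,0,0]]]' 0 | tail -c 250
python3 -m handwheel '[[[0,-0.05,0],[0,0,0]],[[0,-0.12,0],[0,0,0]],[[0,-0.21,0],[0,0,0]],[[0,-0.32,0],[0,0,0]],[[0,-0.43,0],[0,0,0]],[[0,-0.54,0],[0,0,0]],[[0,-0.65,0],[0,0,0]],[[0,-0.76,0],[0,0,0]],[[0,-0.86,0],[0,0,0]],[[0,-0.96,0],[0,0,0]]]' | tail -c 250
python3 -m handwheel '[[[0,-0.1,0],[0,0,0]],[[0,-0.2,0],[0,0,0]],[[0,-0.3,0],[0,0,0]],[[0,-0.4,0],[0,0,0]],[[0,-0.5,0],[0,0,0]],[[0,-0.6,0],[0,0,0]],[[0,-0.69,0],[0,0,0]],[[0,-0.77,0],[0,0,0]],[[0,-0.82,0],[0,0,0]],[[0,-0.85,0],[0,0,0]]]' | tail -c 250
python3 -c "
from h import *
show();chain([([.473,.0345,.037],None)])"
```

```text
orce: [-0.4, 0.8, -1.3]
grip_width: 0.0386
grasp_force: 0.0
time_s: 36.15
tool_pos: [0.4824, -0.1565, 0.0385]
tcp_rot: [3.141, 0.061, 0.003]
ft_force: [0.2, -0.3, 0.0]
grip_width: 0.0385
grasp_force: 0.0
time_s: 36.57
tool_pos: [0.483, -0.1552, 0.0399]
tcp_rot: [-3.137, -0.061, -0.005]
ft_force: [-3.4, 8.9, 5.9]
grip_width: 0.01
grasp_force: 58.5
time_s: 37.4
tool_pos: [0.479, -0.0612, 0.0399]
tcp_rot: [3.139, 0.059, 0.005]
ft_force: [-4.8, -2.0, 8.0]
grip_width: 0.0098
grasp_force: 59.3
time_s: 38.23
tool_pos: [0.4753, 0.0242, 0.0398]
tcp_rot: [3.14, 0.06, 0.003]
ft_force: [-6.4, -0.8, 9.7]
grip_width: 0.0097
grasp_force: 59.6
t 38.2333 pos [0.4753 0.0242 0.0398] rot [3.14   0.0605 0.0031] F [-6.3919 -0.8262  9.7409] w 0.009687138177124018 g 59.57823693752289
shift [-0.0187 -0.1039  0.0282] turn [0. 0. 0.] to [0.473  0.0345 0.037 ]
```

Still about 10 mm to go. I'll push on until it meets the end.

```bash
python3 -m handwheel '[[[-0.01,-0.03,0],[0,0,0]],[[-0.01,-0.06,0],[0,0,0]],[[-0.02,-0.09,0],[0,0,0]],[[-0.02,-0.11,0],[0,0,0]],[[-0.02,-0.12,0],[0,0,0]],[[-0.02,-0.12,0],[0,0,0]],[[-0.02,-0.12,0],[0,0,0]]]' | tail -c 250
```

```text
time_s: 38.82
tool_pos: [0.4747, 0.0348, 0.0399]
tcp_rot: [3.139, 0.059, 0.01]
ft_force: [2.3, -3.6, 6.2]
grip_width: 0.0094
grasp_force: 59.2
```

```bash
python3 -m handwheel '[[[0,-0.02,0],[0,0,0]],[[0,-0.04,0],[0,0,0]],[[0,-0.04,0],[0,0,0]],[[0,-0.04,0],[0,0,0]]]' | tail -c 250
python3 -m handwheel '[[[0,0.04,0],[0,0,0]],[[0,0.04,0],[0,0,0]],[[0,0.04,0],[0,0,0]],[[0,0.04,-0.3],[0,0,0]],[[0,0.04,-0.6],[0,0,0]],[[0,0.04,-1],[0,0,0]],[[0,0.04,-1],[0,0,0]],[[0,0.04,-1],[0,0,0]]]' 0.45 | tail -c 250
python3 - <<'E'
from h import *
snap('top'); eyes.capture('wrist')
for c in ('top','wrist'): print([(o['p'],o['at']) for o in finder.landmark_of(c,'tray_handle')])
snap('top','t9.png')
E
```

```text
time_s: 39.15
tool_pos: [0.4746, 0.0351, 0.0399]
tcp_rot: [3.131, 0.056, 0.01]
ft_force: [2.7, -17.8, 4.9]
grip_width: 0.0099
grasp_force: 59.5
time_s: 39.82
tool_pos: [0.474, 0.0362, 0.1407]
tcp_rot: [-3.141, -0.061, -0.011]
ft_force: [-0.3, 0.5, -0.2]
grip_width: 0.038
grasp_force: 0.0
[(0.66, [0.4815, 0.0324, 0.0383]), (0.56, [0.4264, 0.2711, 0.0278])]
[(0.91, [0.4752, 0.0342, 0.0378])]
```

View pics/t9.png

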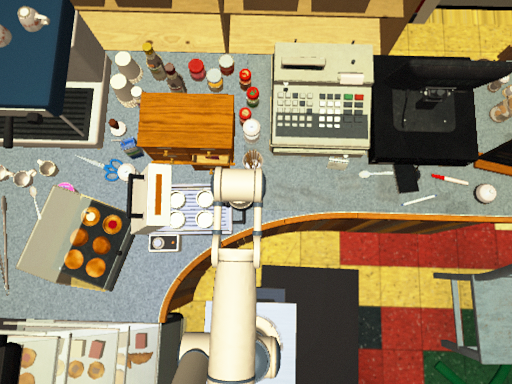

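The tray is home, with the four ramekins visible at (178–205,198–220). Next I'll go back up and over to the hood bar.

```bash
python3 - <<'E'
from h import *
T=tilt(40); z=T.as_matrix()[:,2]; B=np.array([.4598,.357,.3229]); 
print(np.linalg.norm(T.inv().apply(np.zeros(3))), (R.from_rotvec([2.4465,.0428,.016]).inv()*T).as_rotvec())
A=B-z*.1
chain([([.472,.04,.24],tilt(0)),([.468,.125,.34],tilt(0)),([.465,.215,.44],tilt(0)),([.46,.31,.48],tilt(15)),([.4575,.3817,.4797],T),(A,T),(B,T)])
E
```

```text
0.0 [-0.0033  0.0029 -0.004 ]
shift [ 0.001  -0.0423 -1.0417] turn [ 0.0003  0.0036 -0.0034] to [0.472 0.04  0.24 ]
shift [-0.006  -0.8509 -1.    ] turn [0. 0. 0.] to [0.468 0.125 0.34 ]
shift [ 0.006  -0.9005 -1.    ] turn [0. 0. 0.] to [0.465 0.215 0.44 ]
shift [-0.012  -0.9512 -0.4   ] turn [-0.5  0.   0. ] to [0.46 0.31 0.48]
shift [ 0.0037 -0.6938 -0.1828] turn [-0.8333  0.     -0.    ] to [0.4575 0.3817 0.4797]
shift [ 0.0131 -0.8181  0.3604] turn [0. 0. 0.] to [0.4572 0.4212 0.3995]
shift [-0. -0.  1.] turn [0. 0. 0.] to [0.4598 0.357  0.3229]
```

```bash
python3 -m handwheel '[[[0,-0.04,-0.5],[0,0,0]],[[0,-0.04,-1],[0,0,0]],[[0,-0.04,-1],[0,0,0]],[[0,-0.04,-1],[0,0,0]]]' 0.45 | tail -c 60
python3 -m handwheel '[[[0,-0.4,-0.6],[0,0,0]],[[-0.01,-0.85,-1],[0,0,0]],[[-0.01,-0.85,-1],[0,0,0]],[[-0.01,-0.85,-1],[0,0,0]],[[-0.01,-0.85,-1],[0,0,0]]]' | tail -c 60
python3 -m handwheel '[[[0,-0.4,-0.6],[0,0,0]],[[0.01,-0.9,-1],[0,0,0]],[[0.01,-0.9,-1],[0,0,0]],[[0.01,-0.9,-1],[0,0,0]],[[0.01,-0.9,-1],[0,0,0]]]' | tail -c 250|head -3
python3 -m handwheel '[[[-0.01,-0.95,-0.4],[-0.5,0,0]],[[-0.01,-0.95,-0.4],[-0.5,0,0]],[[-0.01,-0.95,-0.4],[-0.5,0,0]],[[-0.01,-0.95,-0.4],[-0.5,0,0]]]' | tail -c 60
python3 -m handwheel '[[[0,-0.69,-0.18],[-0.83,0,0]],[[0,-0.69,-0.18],[-0.83,0,0]],[[0,-0.69,-0.18],[-0.83,0,0]],[[0,-0.69,-0.18],[-0.83,0,0]],[[0,-0.69,-0.18],[-0.83,0,0]]]' | tail -c 250 | head -3
python3 -m handwheel '[[[0.01,-0.82,0.36],[0,0,0]],[[0.01,-0.82,0.36],[0,0,0]],[[0.01,-0.82,0.36],[0,0,0]],[[0.01,-0.82,0.36],[0,0,0]]]' | tail -c 250 
python3 - <<'E'
from h import *
eyes.capture('wrist');snap('wrist','w10.png');show()
print([(o['p'],o['at']) for o in finder.landmark_of('wrist','hood_handle')])
chain([([.4598,.357,.3229],tilt(40))])
E
```

```text
rce: [-0.1, -0.6, -0.1]
grip_width: 0.0385
grasp_force: 0.0
orce: [-0.5, 0.3, -0.5]
grip_width: 0.0384
grasp_force: 0.0
time_s: 41.23
tool_pos: [0.466, 0.2156, 0.4373]
tcp_rot: [3.14, 0.063, 0.002]
rce: [-0.7, -0.6, -1.1]
grip_width: 0.0384
grasp_force: 0.0
time_s: 41.98
tool_pos: [0.4579, 0.3803, 0.4666]
tcp_rot: [2.427, 0.053, 0.009]
time_s: 42.32
tool_pos: [0.4566, 0.4167, 0.3907]
tcp_rot: [2.44, 0.049, 0.013]
ft_force: [0.2, -0.9, -0.1]
grip_width: 0.0385
grasp_force: 0.0
t 42.4167 pos [0.4563 0.4157 0.3967] rot [2.4474 0.0434 0.0216] F [ 0.0223 -0.793   0.8243] w 0.03847338339443809 g 0.0
[(0.6, [0.4573, 0.3594, 0.3225])]
shift [ 0.0107 -0.0257  0.9532] turn [-0.0117 -0.0055 -0.0123] to [0.4598 0.357  0.3229]
```

View pics/w10.png

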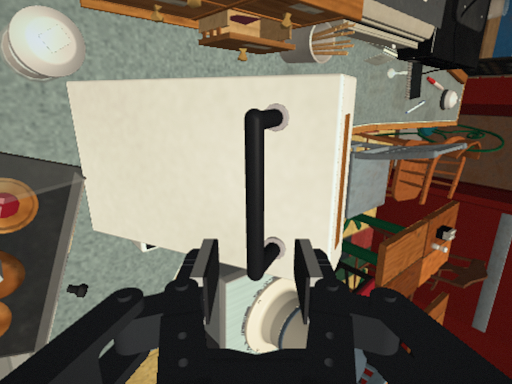

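The wrist view shows the bar at column 255, between the jaws. I'll go in, grip it and work out the closing arc.

```bash
python3 -m handwheel '[[[0.01,-0.03,0.25],[0,0,0]],[[0.01,-0.03,0.5],[0,0,0]],[[0.01,-0.03,0.75],[0,0,0]],[[0.01,-0.03,0.95],[0,0,0]],[[0.01,-0.03,0.95],[0,0,0]],[[0.01,-0.03,0.95],[0,0,0]]]' | tail -c 250
python3 -m handwheel '[[[0,0,0],[0,0,0]],[[0,0,0],[0,0,0]],[[0,0,0],[0,0,0]],[[0,0,0],[0,0,0]],[[0,0,0],[0,0,0]]]' 0 | tail -c 250
python3 - <<'E'
from h import *
s=show();c=S(.142,0,.06);v=np.array(s['tool_pos'])-c;print('r',np.hypot(v@f,v[2]),'theta',np.arctan2(v[2],v@f)-np.arctan2(.1,.242))
c=S(.142,0,.06);H=S(-.1,0,.16)-c;th0=65; p0=R.from_rotvec(a*np.radians(th0)).apply(H);r=tilt(40)
for i in range(1,11):
    ph=2.16*i; p=R.from_rotvec(a*np.radians(th0-ph)).apply(H); print(r.inv().apply(p-p0)*10,ph/30)
E
```

```text
time_s: 42.97
tool_pos: [0.4595, 0.358, 0.3221]
tcp_rot: [2.447, 0.044, 0.023]
ft_force: [-0.1, -0.0, -0.0]
grip_width: 0.0381
grasp_force: 0.0
time_s: 43.38
tool_pos: [0.4596, 0.3586, 0.3238]
tcp_rot: [2.446, 0.041, 0.027]
ft_force: [1.4, -6.9, 9.1]
grip_width: 0.012
grasp_force: 58.4
t 43.3833 pos [0.4596 0.3586 0.3238] rot [2.4464 0.0406 0.0268] F [ 1.4458 -6.937   9.1189] w 0.012006054814463107 g 58.43587875366211
r 0.26399972370439334 theta 1.1438808782558314
[0.     0.0714 0.0681] 0.07200000000000001
[0.     0.1403 0.1389] 0.14400000000000002
[0.     0.2064 0.2122] 0.21600000000000003
[0.     0.2697 0.2879] 0.28800000000000003
[0.     0.3301 0.366 ] 0.36000000000000004
[-0.      0.3875  0.4462] 0.43200000000000005
[0.     0.4419 0.5286] 0.504
[0.     0.4931 0.613 ] 0.5760000000000001
[0.     0.5411 0.6993] 0.648
[-0.      0.5858  0.7873] 0.7200000000000001
```

```bash
for i in 1 2; do python3 -m handwheel '[[[0,0.07,0.07],[0.07,0,0]],[[0,0.14,0.14],[0.14,0,0]],[[0,0.21,0.21],[0.22,0,0]],[[0,0.27,0.29],[0.29,0,0]],[[0,0.33,0.37],[0.36,0,0]],[[0,0.39,0.45],[0.43,0,0]],[[0,0.44,0.53],[0.50,0,0]],[[0,0.49,0.61],[0.58,0,0]],[[0,0.54,0.70],[0.65,0,0]],[[0,0.585,0.785],[0.72,0,0]]]' | tail -c 250
python3 -c "
from h import *
s=show();c=S(.142,0,.06);v=np.array(s['tool_pos'])-c;print('r',np.hypot(v@f,v[2]),'theta',np.arctan2(v[2],v@f)-np.arctan2(.1,.242))"; done
```

```text
time_s: 44.22
tool_pos: [0.4638, 0.2632, 0.3021]
tcp_rot: [2.825, 0.052, 0.023]
ft_force: [0.6, -4.5, 9.8]
grip_width: 0.0124
grasp_force: 59.2
t 44.2167 pos [0.4638 0.2632 0.3021] rot [2.8247 0.0516 0.023 ] F [ 0.5601 -4.5256  9.7743] w 0.012373094395179694 g 59.23438310623169
r 0.2637556456296294 theta 0.7707075311265182
time_s: 45.05
tool_pos: [0.4674, 0.1812, 0.2458]
tcp_rot: [-3.086, -0.058, -0.013]
ft_force: [-4.4, -12.9, 10.0]
grip_width: 0.0118
grasp_force: 59.6
t 45.05 pos [0.4674 0.1812 0.2458] rot [-3.0863 -0.0582 -0.0129] F [ -4.4235 -12.9344  10.0438] w 0.011776339437190695 g 59.61262106895447
r 0.26346466194762896 theta 0.39075803255138375
```

```bash
python3 -m handwheel '[[[0,0.07,0.07],[0.07,0,0]],[[0,0.14,0.14],[0.14,0,0]],[[0,0.21,0.21],[0.22,0,0]],[[0,0.27,0.29],[0.29,0,0]],[[0,0.33,0.37],[0.36,0,0]],[[0,0.39,0.45],[0.43,0,0]],[[0,0.44,0.53],[0.50,0,0]],[[0,0.47,0.57],[0.54,0,0]],[[0,0.49,0.61],[0.58,0,0]],[[0,0.515,0.655],[0.615,0,0]]]' | tail -c 250
python3 -m handwheel '[[[0,0.02,0.035],[0.03,0,0]],[[0,0.04,0.07],[0.05,0,0]],[[0,0.06,0.11],[0.08,0,0]],[[0,0.08,0.145],[0.11,0,0]],[[0,0.08,0.145],[0.11,0,0]],[[0,0.08,0.145],[0.11,0,0]]]' | tail -c 250
python3 -c "
from h import *
s=show();c=S(.142,0,.06);v=np.array(s['tool_pos'])-c;print('r',np.hypot(v@f,v[2]),'theta',np.arctan2(v[2],v@f)-np.arctan2(.1,.242))"
```

```text
time_s: 45.88
tool_pos: [0.4696, 0.1314, 0.1752]
tcp_rot: [-2.771, -0.053, 0.001]
ft_force: [-7.1, -22.7, 10.6]
grip_width: 0.0121
grasp_force: 60.3
time_s: 46.38
tool_pos: [0.47, 0.126, 0.1621]
tcp_rot: [-2.721, -0.052, -0.0]
ft_force: [-18.6, -43.9, 28.8]
grip_width: 0.0121
grasp_force: 63.7
t 46.3833 pos [0.47   0.126  0.1621] rot [-2.7213 -0.0515 -0.0004] F [-18.5906 -43.9454  28.7567] w 0.012083693527564778 g 63.748242259025574
r 0.2627762764683703 theta 0.007345679627616453
```

```bash
python3 -m handwheel '[[[0,0,0],[0,0,0]],[[0,0,0],[0,0,0]],[[0,0,0],[0,0,0]],[[0,0,-0.3],[0,0,0]],[[0,0,-0.6],[0,0,0]],[[0,0,-1],[0,0,0]],[[0,0,-1],[0,0,0]],[[0,0,-1],[0,0,0]]]' 0.4 | tail -c 250
python3 - <<'E'
from h import *
p,d=snap('top'); print([(o['p'],o['at']) for o in finder.landmark_of('top','start_top')]); P=cloud('top',d)
print('hood handle',[(o['p'],o['at']) for o in finder.landmark_of('top','hood_handle')],'tray',[(o['p'],o['at']) for o in finder.landmark_of('top','tray_handle')])
m=np.zeros(d.shape,bool);m[172:240,138:234]=1;m&=(P[...,2]>.1)&(P[...,2]<.135)&(p.min(2)>170)
q=P[m]; X=np.column_stack([-(q-ORG)@f,np.ones(len(q))]); print('hood top slope',np.linalg.lstsq(X,q[:,2],rcond=None)[0],len(q))
w=P[232:256,146:182].reshape(-1,3); c=p[232:256,146:182].reshape(-1,3)
b=w[(w[:,2]>.076)&(w[:,2]<.11)]; print('button',np.median(b,0),b.min(0),b.max(0),len(b))
cv2.imwrite('pics/b.png',cv2.resize(p[225:262,140:190],(600,444),interpolation=cv2.INTER_CUBIC)[:,:,::-1]); show()
E
```

```text
time_s: 47.05
tool_pos: [0.4712, 0.0918, 0.2493]
tcp_rot: [-2.705, -0.056, 0.001]
ft_force: [-0.5, 0.4, -0.6]
grip_width: 0.0337
grasp_force: 0.0
[(0.36, [0.3424, 0.3251, 0.093])]
hood handle [(0.77, [0.4734, 0.1274, 0.1587])] tray [(0.74, [0.4713, 0.1275, 0.1619])]
hood top slope [-0.0011  0.117 ] 4182
button [0.3433 0.3167 0.0842] [0.3195 0.2392 0.0765] [0.3746 0.362  0.1095] 148
t 47.25 pos [0.4695 0.0926 0.2448] rot [-2.7035 -0.0548  0.0118] F [-0.1571 -0.0607 -0.7081] w 0.03466821742440553 g 0.0
```

View pics/b.png

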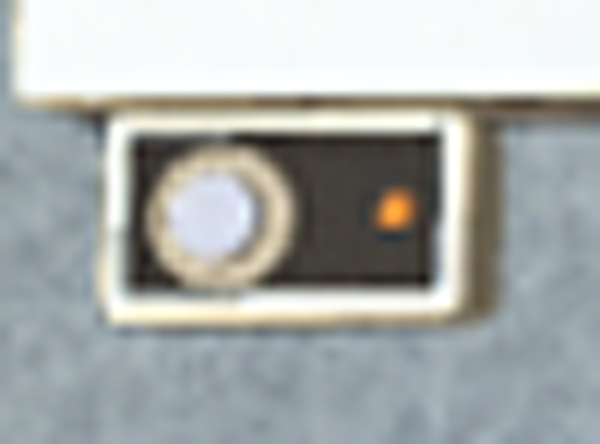

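The crop shows the round steel start button at crop (210,213), which is pixel (157.5,242.8), and the hood's top face is level. Next I'll hover over the button with the fingers shut.

```bash
python3 -c "
from h import *
chain([([.43,.16,.25],tilt(0)),([.385,.24,.25],None),([.341,.319,.22],None)])"
```

```text
shift [-0.3674 -0.6467  0.2454] turn [-0.8358 -0.0003  0.0009] to [0.43 0.16 0.25]
shift [-0.4176 -0.8174  0.    ] turn [0. 0. 0.] to [0.385 0.24  0.25 ]
shift [-0.408 -0.807  0.3  ] turn [0. 0. 0.] to [0.341 0.319 0.22 ]
```

```bash
python3 -m handwheel '[[[-0.1,-0.2,-0.05],[-0.2,0,0]],[[-0.2,-0.4,0],[-0.42,0,0]],[[-0.37,-0.65,0.2],[-0.63,0,0]],[[-0.37,-0.65,0.24],[-0.84,0,0]],[[-0.37,-0.65,0.24],[-0.84,0,0]]]' 0 | tail -c 60
python3 -m handwheel '[[[-0.2,-0.4,0],[0,0,0]],[[-0.42,-0.82,0],[0,0,0]],[[-0.42,-0.82,0],[0,0,0]],[[-0.42,-0.82,0],[0,0,0]]]' 0 | tail -c 60
python3 -m handwheel '[[[-0.2,-0.4,0.1],[0,0,0]],[[-0.41,-0.81,0.3],[0,0,0]],[[-0.41,-0.81,0.3],[0,0,0]],[[-0.41,-0.81,0.3],[0,0,0]],[[-0.41,-0.81,0.3],[0,0,0]]]' 0 | tail -c 250
python3 - <<'E'
from h import *
p,d=snap('wrist','w11.png'); s=show()
print([(o['p'],o['at']) for o in finder.landmark_of('wrist','start_top')])
P=cloud('wrist',d); m=(np.hypot(P[...,0]-.341,P[...,1]-.319)<.03)&(P[...,2]>.075)&(P[...,2]<.12); q=P[m]
print(len(q),np.median(q,0)); h,b=np.histogram(q[:,2],20); print(h,b)
t=q[q[:,2]>np.percentile(q[:,2],98)-.004]; print('top',cv2.minEnclosingCircle(t[:,:2].astype(np.float32)),np.median(t[:,2]))
E
```

```text
rce: [-0.8, 1.7, -0.1]
grip_width: -0.0002
grasp_force: 0.0
force: [0.2, 0.4, 0.5]
grip_width: -0.0001
grasp_force: 0.0
time_s: 48.42
tool_pos: [0.3415, 0.318, 0.2205]
tcp_rot: [3.137, 0.062, 0.003]
ft_force: [0.2, -0.4, 0.5]
grip_width: -0.0
grasp_force: 0.0
t 48.4667 pos [0.3419 0.3178 0.2213] rot [3.1375 0.0602 0.0044] F [-0.3864  0.0692  0.3149] w 0.0002927653252571813 g 0.0
[(0.71, [0.3412, 0.3186, 0.091])]
1698 [0.3455 0.3243 0.084 ]
[ 10  11   7   9  10  16  51 349 440  98  14   7   9   5  12  25  58 275
 257  35] [0.0751 0.0761 0.0771 0.0781 0.0791 0.0801 0.0812 0.0822 0.0832 0.0842
 0.0852 0.0862 0.0872 0.0882 0.0892 0.0903 0.0913 0.0923 0.0933 0.0943
 0.0953]
top ((0.3423519730567932, 0.32422858476638794), 0.012705281376838684) 0.09320764776682117
```

View pics/w11.png

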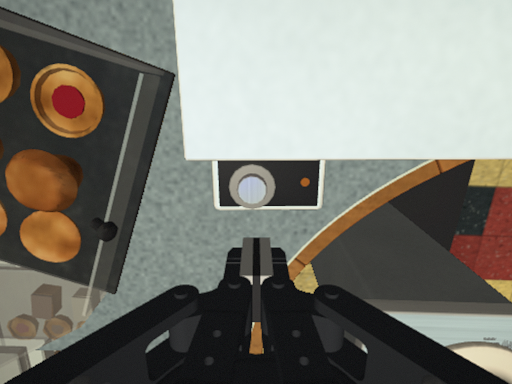

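The wrist view shows the button at (252,187), just ahead of the shut fingertips (the camera sits in front of the tool). I'll press straight down.

```bash
python3 -m handwheel '[[[0,-0.02,0.3],[0,0,0]],[[0,-0.02,0.6],[0,0,0]],[[0,-0.02,0.9],[0,0,0]],[[0,-0.02,0.98],[0,0,0]],[[0,-0.02,0.98],[0,0,0]],[[0,-0.02,0.98],[0,0,0]]]' 0 | tail -c 250
python3 -m handwheel '[[[0,0,0.03],[0,0,0]],[[0,0,0.06],[0,0,0]],[[0,0,0.09],[0,0,0]],[[0,0,0.12],[0,0,0]],[[0,0,0.15],[0,0,0]],[[0,0,0.15],[0,0,0]],[[0,0,0.15],[0,0,0]]]' 0 | tail -c 250
```

```text
time_s: 49.02
tool_pos: [0.3421, 0.3203, 0.1248]
tcp_rot: [3.139, 0.06, 0.006]
ft_force: [0.5, 0.6, 0.2]
grip_width: 0.0003
grasp_force: 0.0
time_s: 49.6
tool_pos: [0.3414, 0.3209, 0.1088]
tcp_rot: [3.139, 0.062, 0.006]
ft_force: [0.4, 0.7, 2.0]
grip_width: 0.0
grasp_force: 1.3
```

```bash
python3 -m handwheel '[[[0,0,0.02],[0,0,0]],[[0,0,0.04],[0,0,0]],[[0,0,0.06],[0,0,0]],[[0,0,0.06],[0,0,0]],[[0,0,0.06],[0,0,0]]]' 0 | tail -c 250
```

```text
time_s: 50.02
tool_pos: [0.3415, 0.321, 0.1048]
tcp_rot: [3.14, 0.062, 0.007]
ft_force: [-2.6, -3.1, 15.3]
grip_width: -0.0003
grasp_force: 7.2
```

```bash
python3 -m handwheel '[[[0,0,-0.2],[0,0,0]],[[0,0,-0.6],[0,0,0]],[[0,0,-1],[0,0,0]],[[0,0,-1],[0,0,0]],[[0,0,-1],[0,0,0]],[[0,0,-1],[0,0,0]]]' 0 | tail -c 250
python3 - <<'E'
from h import *
p,d=snap('top'); P=cloud('top',d)
m=np.zeros(d.shape,bool);m[172:240,138:234]=1;m&=(P[...,2]>.1)&(P[...,2]<.135)&(p.min(2)>170)
q=P[m]; X=np.column_stack([-(q-ORG)@f,np.ones(len(q))]); print('slope',np.linalg.lstsq(X,q[:,2],rcond=None)[0])
print([(o['p'],o['at']) for o in finder.landmark_of('top','tray_handle')])
p,d=snap('wrist'); P=cloud('wrist',d); m=(np.hypot(P[...,0]-.342,P[...,1]-.324)<.009); print('button z',np.median(P[m][:,2]))
snap('scene','s12.png')
E
```

```text
time_s: 50.52
tool_pos: [0.3408, 0.3208, 0.2015]
tcp_rot: [3.138, 0.062, 0.003]
ft_force: [0.8, -1.0, -0.8]
grip_width: -0.0003
grasp_force: 0.0
slope [-0.0006  0.117 ]
[(0.42, [0.479, 0.029, 0.0385])]
button z 0.22638301408267786
```

View pics/s12.png

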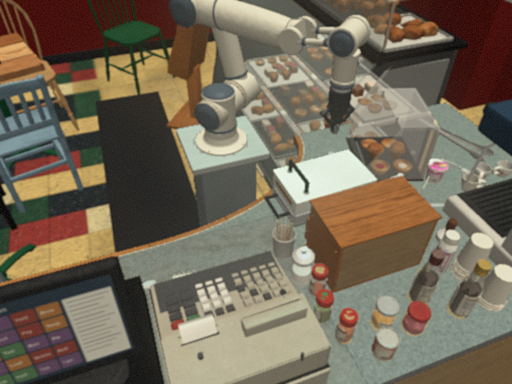

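The hood is shut at (325,185), the tray is home, the counter is clear of ramekins, and the arm is touching nothing. Handing in.

```bash
python3 -c "
from h import *
show(); print(sign_off())"
```

```text
t 50.7167 pos [0.3404 0.3205 0.2004] rot [3.1362 0.0617 0.0006] F [ 0.5788  0.2702 -0.257 ] w -0.0002804351334634698 g 0.0
the job is handed in; nothing more can be done
None
```

I stood all four ramekins upright on the tray, slid it home, lowered the hood shut, pressed the start button to its end and handed the job in at about 51 s; `sign_off()` returned no verdict.

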